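Hang up the serviced media pots, seat the spent ones

TASK

Clear the media pots off the sump top, three or four of them, using their folded-down wire bails: raise each bail upright and lift the pot by it. Hang every serviced pot (round disc on the lid) by its bail across both prongs of a free place on the drip rack, and stand every spent pot (narrow bar across the lid) fully down in a free seat of the grey tray with its bail left standing upright. Leave the other things on the table where they are.

Things in the scene. Friction and masses are not known exactly. Their poses are not given: they have to be found in the camera images.
- pot_a_mid (a point): closed round media pot, grey with a white lid, 68 mm diameter, 52 mm tall, 0.3 kg, tagged with a black round disc (38 mm across) on its lid: serviced. Point: its centre, half-way up (26 mm above its underside). Own z up; own x points away from the side to which the bail folds; own y lies along the bail's pivot line, which crosses the pot's axis 48 mm above its underside
- pot_a_grip (a point): middle of the top bar of that pot's steel wire bail. The bail is U-shaped: legs 72 mm long, 86 mm apart, wire 5 mm thick; in the middle of its top bar is a white freely turning grip roller, 12 mm thick and 34 mm long (this point: roller centre, 72 mm from the pivot line). Own y lies along the bar
- pot_a_wire (a joint): angle of that pot's bail: 0 folded down level, sticking out to the pot's own -x; 1.57 upright; stops at 1.9. The pivot is slightly stiff, so the bail stays where it is left
- pot_b_mid (a point): closed round media pot, grey with a white lid, 68 mm diameter, 52 mm tall, 0.3 kg, tagged with a black round disc (38 mm across) on its lid: serviced. Point: its centre, half-way up (26 mm above its underside). Own z up; own x points away from the side to which the bail folds; own y lies along the bail's pivot line, which crosses the pot's axis 48 mm above its underside
- pot_b_grip (a point): middle of the top bar of that pot's steel wire bail. The bail is U-shaped: legs 72 mm long, 86 mm apart, wire 5 mm thick; in the middle of its top bar is a white freely turning grip roller, 12 mm thick and 34 mm long (this point: roller centre, 72 mm from the pivot line). Own y lies along the bar
- pot_b_wire (a joint): angle of that pot's bail: 0 folded down level, sticking out to the pot's own -x; 1.57 upright; stops at 1.9. The pivot is slightly stiff, so the bail stays where it is left
- pot_c_mid (a point): closed round media pot, grey with a white lid, 68 mm diameter, 52 mm tall, 0.3 kg, tagged with a black narrow bar (58 x 13 mm) across its lid: spent. Point: its centre, half-way up (26 mm above its underside). Own z up; own x points away from the side to which the bail folds; own y lies along the bail's pivot line, which crosses the pot's axis 48 mm above its underside
- pot_c_grip (a point): middle of the top bar of that pot's steel wire bail. The bail is U-shaped: legs 72 mm long, 86 mm apart, wire 5 mm thick; in the middle of its top bar is a white freely turning grip roller, 12 mm thick and 34 mm long (this point: roller centre, 72 mm from the pivot line). Own y lies along the bar
- pot_c_wire (a joint): angle of that pot's bail: 0 folded down level, sticking out to the pot's own -x; 1.57 upright; stops at 1.9. The pivot is slightly stiff, so the bail stays where it is left
- pot_d_mid (a point): closed round media pot, grey with a white lid, 68 mm diameter, 52 mm tall, 0.3 kg, tagged with a black narrow bar (58 x 13 mm) across its lid: spent. Point: its centre, half-way up (26 mm above its underside). Own z up; own x points away from the side to which the bail folds; own y lies along the bail's pivot line, which crosses the pot's axis 48 mm above its underside
- pot_d_grip (a point): middle of the top bar of that pot's steel wire bail. The bail is U-shaped: legs 72 mm long, 86 mm apart, wire 5 mm thick; in the middle of its top bar is a white freely turning grip roller, 12 mm thick and 34 mm long (this point: roller centre, 72 mm from the pivot line). Own y lies along the bar
- pot_d_wire (a joint): angle of that pot's bail: 0 folded down level, sticking out to the pot's own -x; 1.57 upright; stops at 1.9. The pivot is slightly stiff, so the bail stays where it is left
- rack_left (a point): left (seen from the robot) place of the drip rack: two level prongs, 8 mm thick, 28 mm either side of this point (own y), reaching to own -x (to the robot). Point: where the bar's middle lies when hung, 166 mm up; prong axes 6.5 mm lower. Tips turn up from 45 mm to own -x, 12 mm over the point at 57 mm; crossbar 50 mm to own +x. Pot hangs below, prongs through its bail. Places 140 mm apart
- seat_left (a point): left round seat of the grey plastic tray (112 x 222 x 14 mm): a recess 84 mm wide and 8 mm deep. Point: centre of its floor, 6 mm above the table; own y runs along the tray
- rack_right (a point): right (seen from the robot) place of the drip rack: two level prongs, 8 mm thick, 28 mm either side of this point (own y), reaching to own -x (to the robot). Point: where the bar's middle lies when hung, 166 mm up; prong axes 6.5 mm lower. Tips turn up from 45 mm to own -x, 12 mm over the point at 57 mm; crossbar 50 mm to own +x. Pot hangs below, prongs through its bail. Places 140 mm apart
- seat_right (a point): right round seat of the grey plastic tray (112 x 222 x 14 mm): a recess 84 mm wide and 8 mm deep. Point: centre of its floor, 6 mm above the table; own y runs along the tray
- bottle1: white bottle, 54 mm wide, 100 mm tall (bystander; origin at its underside)
- bottle2: white bottle, 54 mm wide, 100 mm tall (bystander; origin at its underside)
- coupling: grey pipe coupling, 56 mm wide, 30 mm tall (bystander; origin at its underside)
- elbow: black pipe elbow, 82 mm across, 44 mm tall (bystander; origin at its underside)
- brush: small brush, lying (bystander; origin at its underside)
- jar: amber jar, 70 mm wide, 70 mm tall (bystander; origin at its underside)
- wrench: wrench, lying (bystander; origin at its underside)

How it is judged (in metres and radians):
At the end, for the whole second after the job is handed in: Disc pots hang, hardly swinging (below 0.25 m/s), across both prongs of a rack place (bar within 18 mm sideways, 10 mm in height, between tips and crossbar; pot tilted under 0.35 rad). Bar pots stand in tray seats (12 mm from centre, tilt under 0.2 rad), bails within 0.33 rad of upright (((x of pot_a_grip in the frame of rack_left between -0.052 and 0.052 m and y of pot_a_grip in the frame of rack_left between -0.018 and 0.018 m and z of pot_a_grip in the frame of rack_left between -0.01 and 0.01 m) or (x of pot_a_grip in the frame of rack_right between -0.052 and 0.052 m and y of pot_a_grip in the frame of rack_right between -0.018 and 0.018 m and z of pot_a_grip in the frame of rack_right between -0.01 and 0.01 m)) and height (world z) of pot_a_mid between 0.055 and 0.11 m and angle between each of pot_a_mid, pot_b_mid's own z axis and vertical below 0.35 rad and linear speed of each of pot_a, pot_b below 0.25 m/s and ((x of pot_b_grip in the frame of rack_left between -0.052 and 0.052 m and y of pot_b_grip in the frame of rack_left between -0.018 and 0.018 m and z of pot_b_grip in the frame of rack_left between -0.01 and 0.01 m) or (x of pot_b_grip in the frame of rack_right between -0.052 and 0.052 m and y of pot_b_grip in the frame of rack_right between -0.018 and 0.018 m and z of pot_b_grip in the frame of rack_right between -0.01 and 0.01 m)) and height (world z) of pot_b_mid between 0.055 and 0.11 m and ((horizontal distance between pot_c_mid and seat_left below 0.012 m and z of pot_c_mid in the frame of seat_left below 0.03 m) or (horizontal distance between pot_c_mid and seat_right below 0.012 m and z of pot_c_mid in the frame of seat_right below 0.03 m)) and angle between each of pot_c_mid, pot_d_mid's own z axis and vertical below 0.2 rad and value of joint pot_c_wire between 1.2 and 1.9 rad and ((horizontal distance between pot_d_mid and seat_left below 0.012 m and z of pot_d_mid in the frame of seat_left below 0.03 m) or (horizontal distance between pot_d_mid and seat_right below 0.012 m and z of pot_d_mid in the frame of seat_right below 0.03 m)) and value of joint pot_d_wire between 1.2 and 1.9 rad); the robot touches nothing.
It fails at once if a bystander is shoved more than 5 cm (distance of any of bottle1, bottle2, coupling, elbow, brush, jar, wrench from where it was at the start of the episode above 0.05 m).
Of pot_a, pot_b, pot_c, pot_d only 3 to 4 are there at a start; the rules pass over those that are not, and their reading is None.
At some moment in a run one of pot_c, pot_d may be knocked a few centimetres aside while the robot is not near it.
It also fails if it takes over 208 s, if anything falls off the work surface, if the arm or the gripper's body presses on something with over 40 N, if the wrist force passes 120 N, or if a joint passes its speed limit or range.

ROBOT

A 6-joint arm with a two-finger parallel gripper is mounted at the origin on the work surface. World frame = base frame: x ahead of the robot, y to its left, z up, the work surface at z = 0. Lengths are in m, angles in degrees, forces in N, time in s.
With the tool pointing down it reaches from about 0.4 to 0.825 m from the base axis. Payload 7 kg.
Tool frame: the origin (TCP) lies on the centre line of the jaws, within the pads' length; the fingertips stand 14 mm ahead of it and the grasp point (between the pads) lies 5 mm behind it; z points along the fingers, x is the direction in which the jaws open and shut, and the axes are right-handed (so a half turn about z gives the same grasp; the last joint's range is limited). The gripper opens to 88 mm and grips with 3 to 60 N. Pads are 19 mm wide; open, the fingers measure 130 mm over their backs; the gripper's body (78 mm by 193 mm) begins 47 mm behind the grasp point.
Start: joints at [-50.816, 20.546, 0.682, 0, -70.136, -16.507], TCP at [0.26, -0.623, 0.241] pointing down, gripper open.
Joint ranges: [-176.03, 176.03], [-82.01, 121.73], [-58.28, 71.71], [-173.87, 95.51], [-174.79, -0.11], [-173.66, 173.66]. Speed limits (degrees/s): [136.94, 136.94, 172.46, 180, 180, 180].

INTERFACE

Orientations are given as [roll, pitch, yaw] about the fixed x, y, z axes, in that order (R = Rz(yaw) Ry(pitch) Rx(roll)).
In Python, from plant import * gives the robot as it stands.
- The arm moves only by the shell command python3 -m handwheel 'ROWS' [OPENING]. ROWS is JSON, a list of rows, each a list of 2 entries, a list of its own where there are three numbers: the shift along the tool's x, y, z each as a share of 0.2 m, from -1 to 1, then the turn, a rotation vector about the tool's x, y, z each as a share of 360 degrees, from -1 to 1. In form: [[[tx, ty, tz], [ax, ay, az]], ...]. A call has 1 to 5 rows; each row is the pose to reach, as a shift and turn from the pose commanded when the call began, along the tool's axes at that moment, turning the shorter way round; what a row does not reach only later rows make up. A row lasts 1/12 s, in which the tool goes at most 41.7 mm and 7.16 degrees, less where a joint would pass 70% of its speed; a pose out of reach is approached as far as the arm can. A call with a number of a shift or a turn outside -1 to 1 is refused whole. A call with a gripper value outside its range is refused whole. OPENING is the closure, from -1 (fully open) to 1 (shut), set as the call begins (- or left out, the last holds). The fingers move at their own pace and stop on an object; the grip force is fixed at half the most. Time passes only in rows, so rows that repeat a pose let the fingers close. It gives the time, the measured TCP pose, the force and the opening at its end, in the units of the state.
- get_obs(): the state, without advancing time (a new reading comes with each control period).
- snapshot(name): name is "side" or "top" or "wrist"; returns a dict with "color" (480x640x3 uint8, red, green, blue), "z_map" (480x640 float32, m along the optical axis (not along the pixel's ray), 0 where there is no reading), "intrinsics" (3x3 intrinsics, pixels), "rvec" (rotation vector, rad) and "tvec" (3), from world to camera coordinates, as OpenCV has them. Camera axes: x right, y down, z forward; pixel columns grow to the right and rows downward; lengths in m; the calibration is good to about 2 mm. A picture is of the moment at which its call begins.
- close_job(): hands the job in, once; it reports no verdict.
The state is a dict: "clock": time; "joint_pos": joint angles; "qvel": joint speeds; "tau": joint torques, N m; "tool_pos": TCP position; "orientation": TCP orientation; "force": force on the tool from outside, world axes, zero at the start; "moment": the same for the moment, N m; "opening": finger opening in m.
Only numpy, scipy, OpenCV 4.12 (cv2) and the standard library are available. Lean on these libraries where they do the work, as an engineer would, in place of code of your own. Each camera call takes 0.05 s, during which the arm holds its last target. There are 200 camera calls.

## Working session

There is one attempt and no reset: what is moved stays moved. The work goes in short steps, Python scripts to look and compute and a shell command to move; the robot and the scene stay as the last step left them, time stands still between calls to the robot, and variables do not carry over. Pictures are saved under pics/ and viewed, about 12 in all and at most 16, crops included, and the job is handed in when it is done.

```bash
ls; mkdir -p pics; cat > h.py <<'E'
import numpy as np, cv2
from scipy.spatial.transform import Rotation as R
from plant import *
def cam(n):
    s=snapshot(n); s['M']=cv2.Rodrigues(np.array(s['rvec'],float))[0]; s['t']=np.array(s['tvec'],float).ravel(); s['K']=np.array(s['intrinsics'],float); return s
def px2w(s,u,v,z=None):
    d=np.linalg.inv(s['K'])@[u,v,1]
    c=-s['M'].T@s['t']; r=s['M'].T@d
    k=(z-c[2])/r[2] if z is not None else s['z_map'][int(v),int(u)]
    return c+k*r
def w2px(s,p):
    q=s['K']@(s['M']@np.array(p)+s['t']); return q[:2]/q[2]
def cloud(s):
    z=s['z_map']; v,u=np.mgrid[:480,:640]; d=np.stack([u,v,np.ones_like(u)],-1)@np.linalg.inv(s['K']).T*z[...,None]
    return (d-s['t'])@s['M']
def save(s,n,crop=None,f=1):
    im=s['color'][...,::-1]
    if crop: a,b,c,d=crop; im=im[b:d,a:c]
    cv2.imwrite('pics/'+n,cv2.resize(np.ascontiguousarray(im),None,fx=f,fy=f,interpolation=cv2.INTER_CUBIC))
E
python3 - <<'E'
from h import *
o=get_obs(); print(o)
for n in('top','side'):
    s=cam(n); save(s,n+'0.png'); print(n,-s['M'].T@s['t'],s['M'][2],(s['z_map']>0).mean()); np.savez(n+'0.npz',**s)
E
```

```text
pics
{'clock': 0.0, 'joint_pos': array([-5.08138626e+01,  2.05915446e+01,  6.32955965e-01, -2.06654565e-02,
       -7.01354974e+01, -1.65066336e+01]), 'qvel': array([ 0.07597176,  0.00118525,  0.07584637,  0.0606377 , -0.01185221,
       -0.0737083 ]), 'tau': array([ 2.75791681e-03, -5.82715380e+01,  2.93055975e+01,  6.99669912e+00,
        7.02558857e-03, -1.46841026e-04]), 'tool_pos': array([ 0.2600564 , -0.62237975,  0.2396135 ]), 'orientation': array([-1.79991891e+02, -9.57285100e-02,  1.12672459e+02]), 'force': array([ 0.73909655, -0.35503186, -0.2069521 ]), 'moment': array([-0.04390796, -0.03227945,  0.04815554]), 'opening': 0.0875124293951295}
top [0.43539628 0.0055449  1.38050304] [ 0.09280074 -0.0093691  -0.99564062] 0.99603515625
side [0.31514201 0.81861336 1.06038828] [ 0.18340702 -0.66137437 -0.72728661] 0.9958854166666666
```

View pics/top0.png

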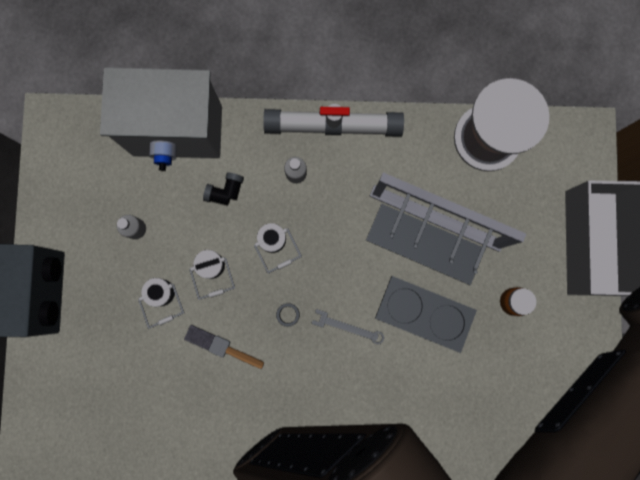

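View pics/side0.png

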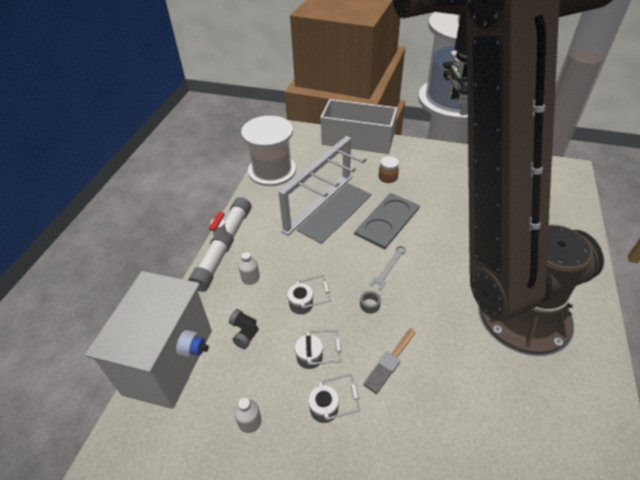

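Two disc pots sit at top-view pixels (157,292) and (271,238), and one bar pot at (208,264). Their bails fold towards the robot. The rack is at about (440,230) and the tray at (426,313). I'll enlarge these to read pixels.

```bash
python3 - <<'E'
from h import *
s=dict(np.load('top0.npz')); 
save(s,'c1.png',(125,210,315,335),4); save(s,'c2.png',(360,170,530,355),3.2)
E
```

```text
(no output)
```

View pics/c1.png

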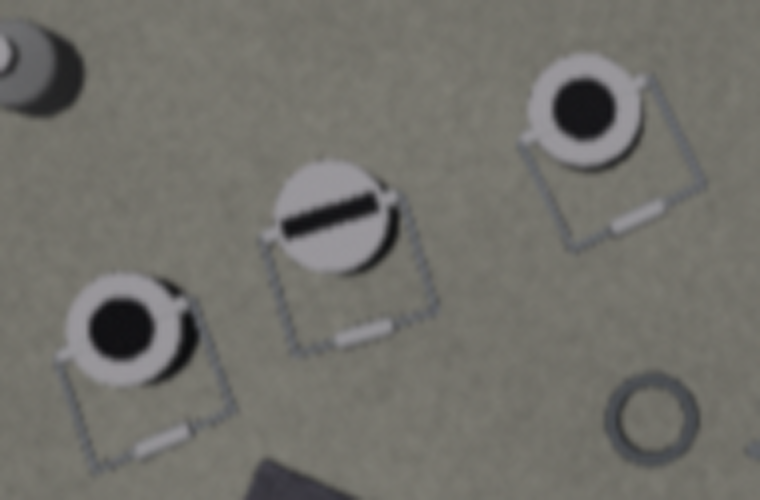

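View pics/c2.png

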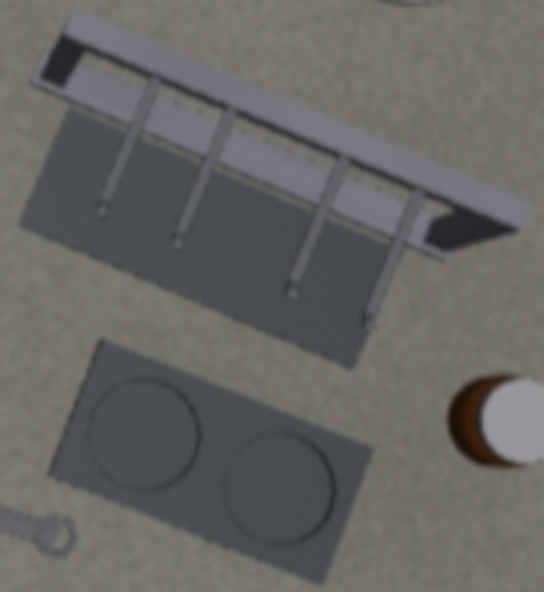

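```bash
python3 - <<'E'
from h import *
s=dict(np.load('top0.npz'))
a=lambda u,v,z:px2w(s,u/4+125-.375,v/4+210-.375,z)
b=lambda u,v,z:px2w(s,u/3.2+360-.35,v/3.2+170-.35,z)
np.set_printoptions(precision=4,suppress=True)
for n,l,g,e in (('D1',(124,329),(161,442),(97,468,234,410)),('B',(333,216),(364,333),(297,353,435,313)),('D2',(586,110),(638,217),(575,248,705,186))):
    L=a(*l,.052);G=a(*g,.05);e1=a(*e[:2],.048);e2=a(*e[2:],.048);d=e1-e2;c=L-G
    print(n,'lid',L[:2],'roller',G[:2],'dist',np.hypot(*c[:2]),'ang',np.degrees(np.arctan2(c[1],c[0])),'bar',(e1+e2)[:2]/2,np.hypot(*d[:2]),'barang-90',np.degrees(np.arctan2(d[1],d[0]))-90, 'az',np.degrees(np.arctan2(G[1],G[0])),np.hypot(*G[:2]))
T=[b(*p,.178) for p in((103,208),(180,241),(293,289),(370,322))]
for i in(0,2):
    m=(T[i]+T[i+1])/2; d=T[i]-T[i+1]; print('tipmid',m[:2],np.hypot(*d[:2]))
d=(T[0]+T[1]-T[2]-T[3])/2;th=np.arctan2(d[1],d[0])-np.pi/2;print('sep',np.hypot(*d[:2]),'yaw',np.degrees(th))
for i in(0,2): print('rack',((T[i]+T[i+1])/2)[:2]+.055*np.array([np.cos(th),np.sin(th)]))
S=[b(144,434,.014),b(279,488,.014)];d=S[0]-S[1];print('seats',S[0][:2],S[1][:2],np.hypot(*d[:2]),np.degrees(np.arctan2(d[1],d[0]))-90)
P=cloud(s)
for p in((124,329),(333,216),(586,110)): print(P[int(p[1]/4+210),int(p[0]/4+125)])
for p in((144,434),(279,488),(60,225)): print(P[int(p[1]/3.2+170),int(p[0]/3.2+360)])
E
```

```text
D1 lid [0.454  0.3816] roller [0.3884 0.3573] dist 0.06998087041370772 ang 20.31043414633351 bar [0.3901 0.3552] 0.08635523134855255 barang-90 24.2911116848193 az 42.61621358509484 0.5277471827349535
B lid [0.5233 0.2615] roller [0.4547 0.2409] dist 0.07167340527146827 ang 16.731863064886912 bar [0.4548 0.24  ] 0.08437454092632486 barang-90 17.46225180151393 az 27.914093090262757 0.5145803432593646
D2 lid [0.5899 0.1138] roller [0.5269 0.0812] dist 0.07093962458932357 ang 27.335520702559645 bar [0.5271 0.0801] 0.08548499626533457 barang-90 26.88121913229466 az 8.760482578248844 0.5330905078200794
tipmid [ 0.5759 -0.1832] 0.056406708828456685
tipmid [ 0.5239 -0.3117] 0.0560691061445728
sep 0.13865852114042107 yaw -22.022447663977264
rack [ 0.6269 -0.2038]
rack [ 0.5749 -0.3323]
seats [ 0.435  -0.2121] [ 0.3965 -0.3148] 0.10975064312764347 -20.56790519742127
[0.4537 0.3803 0.0537]
[0.5221 0.2602 0.0571]
[0.5901 0.114  0.0525]
[ 0.4357 -0.2146  0.0031]
[ 0.3966 -0.317   0.0065]
[ 0.5942 -0.1464  0.0043]
```

```bash
cat >> h.py <<'E'
def plan(wps,vmax=.038,start=None):
    """wps: (x,y,z,yaw[,speed per row]); TCP poses, tool down. prints per-call final-row shares"""
    if start is None:
        o=get_obs(); p=np.array(o['tool_pos']); r=R.from_euler('xyz',o['orientation'],degrees=True)
    else: p=np.array(start[:3],float); r=R.from_euler('xyz',[180,0,start[3]],degrees=True)
    for w in wps:
        q=np.array(w[:3],float); rq=R.from_euler('xyz',[180,0,w[3]],degrees=True); v=w[4] if len(w)>4 else vmax
        rel=(r.inv()*rq).as_rotvec(); ang=np.degrees(np.linalg.norm(rel))
        rows=max(np.linalg.norm(q-p)/v,ang/6.8); n=max(1,int(np.ceil(rows/5)))
        p0,r0=p,r
        for k in range(1,n+1):
            pk=p0+(q-p0)*k/n; rk=r0*R.from_rotvec(rel*k/n)
            s=r.inv().apply(pk-p)/.2; a=np.degrees((r.inv()*rk).as_rotvec())/360
            print('->',np.round(pk,3),[[round(float(x),3) for x in s],[round(float(x),4) for x in a]],'rows %.1f'%(rows/n)); p,r=pk,rk
E
python3 - <<'E'
from h import *
s=dict(np.load('top0.npz'));P=cloud(s)
b=lambda u,v:P[int(v/3.2+170),int(u/3.2+360)]
print('crossbar top',b(100,40),b(300,120),b(450,185))
plan([(.5,-.35,.28,148),(.58,0,.28,180),(.527,.0808,.10,207.1),(.527,.0808,.044,207.1)])
E
```

```text
crossbar top [ 0.70336137 -0.1548358   0.17250416] [ 0.6506869  -0.29047594  0.17471356] [ 0.60977896 -0.39470085  0.16949865]
-> [ 0.38  -0.486  0.26 ] [[0.397, 0.816, -0.1], [0.0, -0.0001, -0.0491]] rows 4.8
-> [ 0.5  -0.35  0.28] [[0.131, 0.898, -0.101], [0.0, -0.0001, -0.0491]] rows 4.8
-> [ 0.54  -0.175  0.28 ] [[0.294, 0.848, 0.0], [-0.0, 0.0, -0.0444]] rows 4.7
-> [0.58 0.   0.28] [[0.049, 0.896, 0.0], [-0.0, 0.0, -0.0444]] rows 4.7
-> [0.554 0.04  0.19 ] [[0.132, 0.202, 0.45], [0.0, 0.0, -0.0376]] rows 2.7
-> [0.527 0.081 0.1  ] [[0.081, 0.227, 0.45], [0.0, 0.0, -0.0376]] rows 2.7
-> [0.527 0.081 0.044] [[0.0, -0.0, 0.28], [0.0, 0.0, 0.0]] rows 1.5
```

```bash
H="python3 -m handwheel"
python3 -m handwheel '[[[0.397,0.816,-0.1],[0,0,-0.049]],[[0.397,0.816,-0.1],[0,0,-0.049]],[[0.397,0.816,-0.1],[0,0,-0.049]],[[0.397,0.816,-0.1],[0,0,-0.049]],[[0.397,0.816,-0.1],[0,0,-0.049]]]' 0.45
python3 -m handwheel '[[[0.131,0.898,-0.1],[0,0,-0.049]],[[0.131,0.898,-0.1],[0,0,-0.049]],[[0.131,0.898,-0.1],[0,0,-0.049]],[[0.131,0.898,-0.1],[0,0,-0.049]],[[0.131,0.898,-0.1],[0,0,-0.049]]]'
python3 -m handwheel '[[[0.294,0.848,0],[0,0,-0.044]],[[0.294,0.848,0],[0,0,-0.044]],[[0.294,0.848,0],[0,0,-0.044]],[[0.294,0.848,0],[0,0,-0.044]],[[0.294,0.848,0],[0,0,-0.044]]]'
python3 -m handwheel '[[[0.049,0.896,0],[0,0,-0.044]],[[0.049,0.896,0],[0,0,-0.044]],[[0.049,0.896,0],[0,0,-0.044]],[[0.049,0.896,0],[0,0,-0.044]],[[0.049,0.896,0],[0,0,-0.044]]]'
python3 -m handwheel '[[[0.049,0.086,0.45],[0,0,-0.037]],[[0.049,0.086,0.45],[0,0,-0.037]],[[0.049,0.086,0.45],[0,0,-0.037]],[[0.049,0.086,0.45],[0,0,-0.037]],[[0.049,0.086,0.45],[0,0,-0.037]]]'
python3 - <<'E'
from h import *
s=cam('top'); save(s,'x.png')
plan([(.527,.0808,.10,207.1),(.527,.0808,.044,207.1)]); print(get_obs()['opening'])
E
```

```text
clock: 0.52
tool_pos: [0.3827, -0.4836, 0.2611]
orientation: [180.0, 0.0, 130.5]
force: [-0.2, -0.5, -0.5]
opening: 0.0599
clock: 0.93
tool_pos: [0.5029, -0.3471, 0.2809]
orientation: [180.0, 0.0, 148.1]
force: [-0.4, -1.1, 0.0]
opening: 0.0271
clock: 1.35
tool_pos: [0.5409, -0.1714, 0.2804]
orientation: [180.0, -0.0, 163.9]
force: [-0.5, -0.7, -0.7]
opening: 0.0242
clock: 1.77
tool_pos: [0.5816, 0.0035, 0.2801]
orientation: [180.0, -0.0, 179.8]
force: [0.4, -0.3, -0.2]
opening: 0.0238
clock: 2.18
tool_pos: [0.572, 0.0161, 0.1917]
orientation: [-179.9, -0.0, -167.2]
force: [0.8, -1.0, 0.9]
opening: 0.0242
-> [0.527 0.081 0.1  ] [[0.153, 0.366, 0.463], [-0.0002, 0.0004, -0.0397]] rows 3.2
-> [0.527 0.081 0.044] [[0.0, -0.0, 0.28], [0.0, 0.0, -0.0]] rows 1.5
0.023955705754217353
```

```bash
python3 -m handwheel '[[[0.153,0.366,0.463],[0,0,-0.04]],[[0.153,0.366,0.463],[0,0,-0.04]],[[0.153,0.366,0.463],[0,0,-0.04]],[[0.153,0.366,0.463],[0,0,-0.04]],[[0.153,0.366,0.463],[0,0,-0.04]]]'
python3 - <<'E'
from h import *
plan([(.527,.0808,.044,207.1)]); s=cam('wrist'); save(s,'w1.png'); print(w2px(s,(.5269,.0812,.05)),w2px(s,(.5899,.1138,.052)),w2px(s,get_obs()['tool_pos']))
E
```

```text
clock: 2.65
tool_pos: [0.5255, 0.0816, 0.0989]
orientation: [-180.0, 0.0, -152.7]
force: [0.2, 0.6, 1.0]
opening: 0.0242
-> [0.527 0.081 0.044] [[-0.005, -0.007, 0.274], [-0.0001, 0.0001, 0.0006]] rows 1.4
[314.87996021 271.03561454] [171.20042975 272.82752913] [314.66536256 323.60319768]
```

View pics/w1.png

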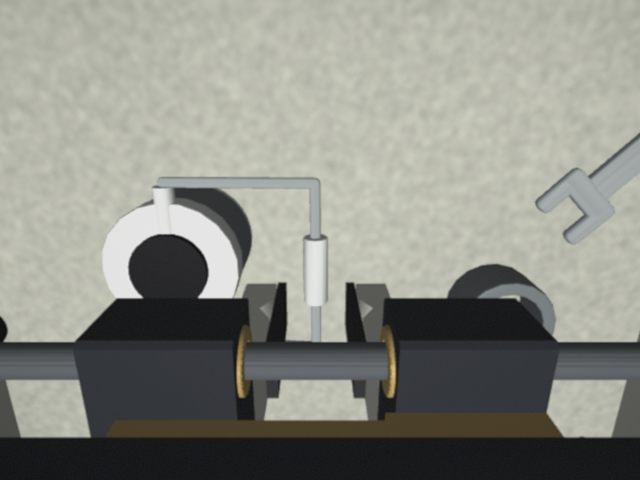

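The wrist view puts the roller at (316,271), against (315,271) predicted, with the bar parallel to the jaws. Next I descend, grip and raise.

```bash
python3 -m handwheel '[[[-0.004,-0.005,0.1],[0,0,0]],[[-0.004,-0.005,0.2],[0,0,0]],[[-0.004,-0.005,0.274],[0,0,0]],[[-0.004,-0.005,0.274],[0,0,0]],[[-0.004,-0.005,0.274],[0,0,0]]]'
python3 -m handwheel '[[[0,0,0],[0,0,0]],[[0,0,0],[0,0,0]],[[0,0,0],[0,0,0]],[[0,0,0],[0,0,0]],[[0,0,0],[0,0,0]]]' 1
python3 -m handwheel '[[[-0.004,0,-0.056],[0,0,0]],[[-0.018,0,-0.111],[0,0,0]],[[-0.039,0,-0.163],[0,0,0]],[[-0.069,0,-0.212],[0,0,0]],[[-0.105,0,-0.255],[0,0,0]]]'
python3 -m handwheel '[[[-0.043,0,-0.037],[0,0,0]],[[-0.091,0,-0.066],[0,0,0]],[[-0.143,0,-0.088],[0,0,0]],[[-0.198,0,-0.101],[0,0,0]],[[-0.255,0,-0.105],[0,0,0]]]'
python3 -m handwheel '[[[0,0,-0.02],[0,0,0]],[[0,0,-0.06],[0,0,0]],[[0,0,-0.12],[0,0,0]],[[0,0,-0.18],[0,0,0]],[[0,0,-0.24],[0,0,0]]]'
python3 - <<'E'
from h import *
s=cam('side'); save(s,'s1.png',(220,180,420,330),4); print(get_obs()['force'])
E
```

```text
clock: 3.12
tool_pos: [0.5278, 0.0803, 0.0445]
orientation: [-180.0, 0.1, -152.7]
force: [-0.0, 0.9, 0.4]
opening: 0.0237
clock: 3.53
tool_pos: [0.5268, 0.0808, 0.0439]
orientation: [-180.0, 0.1, -152.6]
force: [0.7, 0.5, 0.1]
opening: 0.0107
clock: 3.95
tool_pos: [0.5451, 0.0905, 0.095]
orientation: [180.0, 0.0, -152.6]
force: [2.0, 1.4, -2.2]
opening: 0.0111
clock: 4.37
tool_pos: [0.5903, 0.1139, 0.1155]
orientation: [180.0, -0.0, -152.6]
force: [-0.9, 0.7, -1.5]
opening: 0.0109
clock: 4.78
tool_pos: [0.5893, 0.1133, 0.1638]
orientation: [180.0, -0.1, -152.7]
force: [0.3, 0.1, -2.7]
opening: 0.0111
[ 0.99516586  0.55758963 -0.12888886]
```

View pics/s1.png

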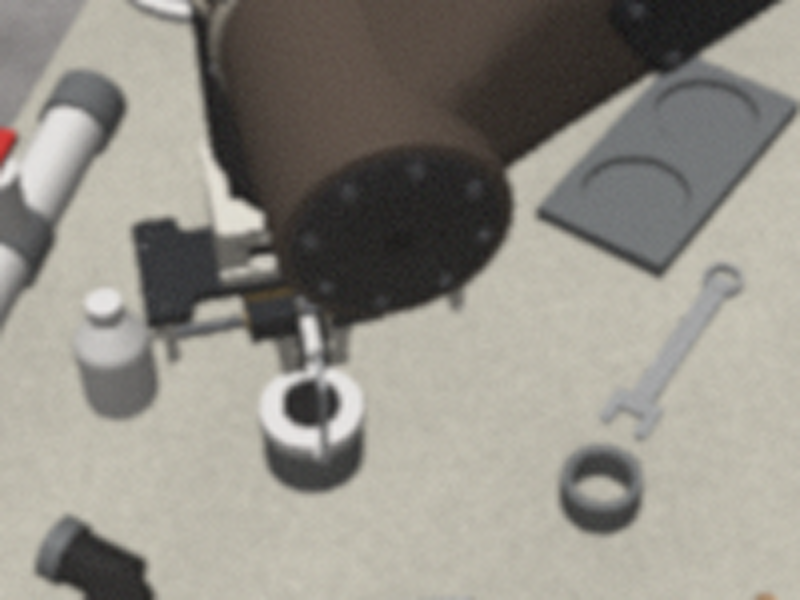

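```bash
python3 - <<'E'
from h import *
plan([(.4637,-.2873,.195,158,.025),(.4637,-.2873,.19,158),(.5703,-.3305,.19,158,.012),(.5703,-.3305,.1605,158,.008),(.5703,-.3305,.23,158)])
E
```

```text
-> [0.559 0.013 0.174] [[0.371, -0.372, -0.036], [0.0, 0.0001, 0.0343]] rows 4.2
-> [ 0.527 -0.087  0.181] [[0.283, -0.443, -0.036], [0.0, 0.0001, 0.0343]] rows 4.2
-> [ 0.495 -0.187  0.188] [[0.182, -0.493, -0.036], [0.0, 0.0001, 0.0343]] rows 4.2
-> [ 0.464 -0.287  0.195] [[0.072, -0.521, -0.036], [0.0, 0.0001, 0.0343]] rows 4.2
-> [ 0.464 -0.287  0.19 ] [[0.0, -0.0, 0.025], [-0.0, 0.0, 0.0]] rows 0.1
-> [ 0.517 -0.309  0.19 ] [[-0.288, -0.0, -0.0], [0.0, 0.0, 0.0]] rows 4.8
-> [ 0.57 -0.33  0.19] [[-0.288, -0.0, -0.0], [0.0, 0.0, 0.0]] rows 4.8
-> [ 0.57 -0.33  0.16] [[0.0, -0.0, 0.148], [0.0, 0.0, 0.0]] rows 3.7
-> [ 0.57 -0.33  0.23] [[0.0, 0.0, -0.348], [0.0, 0.0, 0.0]] rows 1.8
```

```bash
python3 -m handwheel '[[[0.04,-0.04,-0.02],[0,0,0.005]],[[0.11,-0.11,-0.04],[0,0,0.01]],[[0.19,-0.19,-0.06],[0,0,0.02]],[[0.28,-0.28,-0.07],[0,0,0.027]],[[0.371,-0.372,-0.07],[0,0,0.034]]]'
python3 -m handwheel '[[[0.057,-0.089,-0.01],[0,0,0.007]],[[0.113,-0.177,-0.02],[0,0,0.014]],[[0.17,-0.266,-0.03],[0,0,0.02]],[[0.226,-0.354,-0.04],[0,0,0.027]],[[0.283,-0.443,-0.05],[0,0,0.034]]]'
python3 -m handwheel '[[[0.036,-0.099,-0.01],[0,0,0.007]],[[0.073,-0.197,-0.01],[0,0,0.014]],[[0.109,-0.296,-0.02],[0,0,0.02]],[[0.146,-0.394,-0.02],[0,0,0.027]],[[0.182,-0.493,-0.025],[0,0,0.034]]]'
python3 -m handwheel '[[[0.02,-0.14,0],[0,0,0.01]],[[0.04,-0.28,0],[0,0,0.02]],[[0.06,-0.39,0],[0,0,0.027]],[[0.07,-0.47,0],[0,0,0.034]],[[0.072,-0.521,0],[0,0,0.034]]]'
python3 -m handwheel '[[[0,0,0],[0,0,0]],[[0,0,0],[0,0,0]],[[0,0,0],[0,0,0]],[[0,0,0],[0,0,0]],[[0,0,0],[0,0,0]]]'
python3 - <<'E'
from h import *
plan([(.4637,-.2873,.19,158),(.5703,-.3305,.19,158,.012),(.5703,-.3305,.1605,158,.008)])
s=cam('side'); save(s,'s2.png',(240,130,440,280),4)
E
```

```text
clock: 5.25
tool_pos: [0.557, 0.0116, 0.1773]
orientation: [180.0, -0.0, -165.1]
force: [0.5, 0.1, -2.9]
opening: 0.0114
clock: 5.67
tool_pos: [0.5248, -0.0888, 0.1869]
orientation: [180.0, -0.1, -177.4]
force: [0.9, -1.1, -3.9]
opening: 0.011
clock: 6.08
tool_pos: [0.493, -0.1888, 0.1917]
orientation: [180.0, -0.1, 170.4]
force: [-0.4, -0.7, -4.7]
opening: 0.0111
clock: 6.5
tool_pos: [0.4618, -0.2895, 0.1918]
orientation: [-180.0, -0.1, 158.1]
force: [0.0, 0.5, -3.2]
opening: 0.011
clock: 6.92
tool_pos: [0.4646, -0.2869, 0.1922]
orientation: [180.0, 0.0, 158.5]
force: [0.5, -0.8, -3.8]
opening: 0.0109
-> [ 0.464 -0.287  0.19 ] [[0.003, -0.003, 0.011], [0.0, 0.0, 0.0013]] rows 0.1
-> [ 0.517 -0.309  0.19 ] [[-0.288, -0.0, -0.0], [-0.0, -0.0, -0.0]] rows 4.8
-> [ 0.57 -0.33  0.19] [[-0.288, -0.0, -0.0], [-0.0, -0.0, -0.0]] rows 4.8
-> [ 0.57 -0.33  0.16] [[0.0, -0.0, 0.147], [0.0, 0.0, 0.0]] rows 3.7
```

View pics/s2.png

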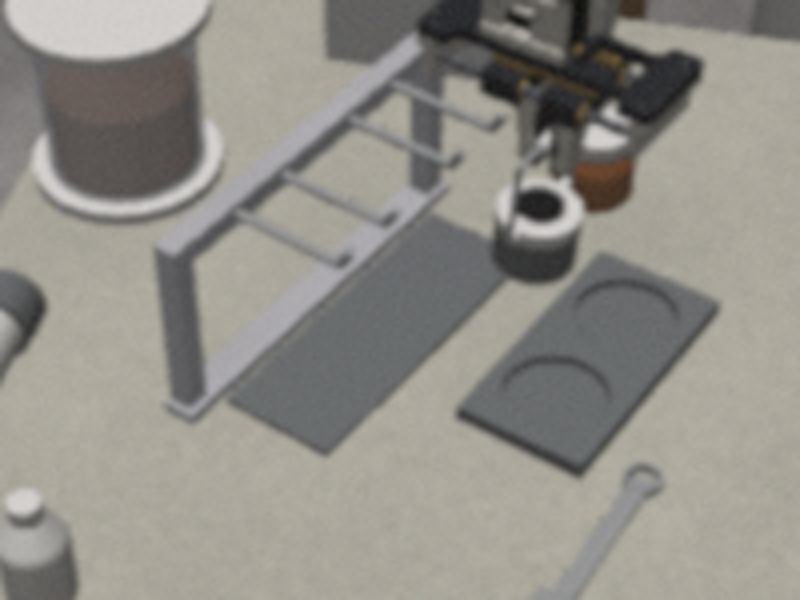

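The pot hangs in front of the right place, with the prong tips level with the window in its bail. I'll slide it in, then lower it.

```bash
python3 -m handwheel '[[[-0.05,-0.003,0],[0,0,0.001]],[[-0.11,-0.003,0],[0,0,0.001]],[[-0.17,-0.003,0],[0,0,0.001]],[[-0.23,-0.003,0],[0,0,0.001]],[[-0.286,-0.003,0],[0,0,0.001]]]'
python3 -m handwheel '[[[-0.06,0,0],[0,0,0]],[[-0.12,0,0],[0,0,0]],[[-0.18,0,0],[0,0,0]],[[-0.24,0,0],[0,0,0]],[[-0.288,0,0],[0,0,0]]]'
python3 -m handwheel '[[[0,0,0],[0,0,0]],[[0,0,0.02],[0,0,0]],[[0,0,0.06],[0,0,0]],[[0,0,0.1],[0,0,0]],[[0,0,0.12],[0,0,0]]]'
python3 -m handwheel '[[[0,0,0],[0,0,0]],[[0,0,0],[0,0,0]],[[0,0,0],[0,0,0]]]'
python3 - <<'E'
from h import *
plan([(.5703,-.3305,.161,158,.008)]); print(get_obs()['force'])
s=cam('side'); save(s,'s3.png',(270,130,400,230),6)
E
```

```text
clock: 7.38
tool_pos: [0.5185, -0.3093, 0.192]
orientation: [-180.0, -0.0, 158.1]
force: [0.1, -0.0, -3.7]
opening: 0.0108
clock: 7.8
tool_pos: [0.572, -0.331, 0.1917]
orientation: [-180.0, -0.0, 158.1]
force: [0.9, 0.2, -3.4]
opening: 0.0113
clock: 8.22
tool_pos: [0.5696, -0.3302, 0.1665]
orientation: [180.0, -0.1, 158.0]
force: [0.9, 0.4, -3.9]
opening: 0.0106
clock: 8.47
tool_pos: [0.5706, -0.3308, 0.1684]
orientation: [-180.0, 0.0, 158.0]
force: [-0.5, 0.2, -3.5]
opening: 0.011
-> [ 0.57  -0.33   0.161] [[0.002, 0.001, 0.037], [-0.0, 0.0, 0.0001]] rows 0.9
[-0.46604551  0.19033516 -3.48650476]
```

View pics/s3.png

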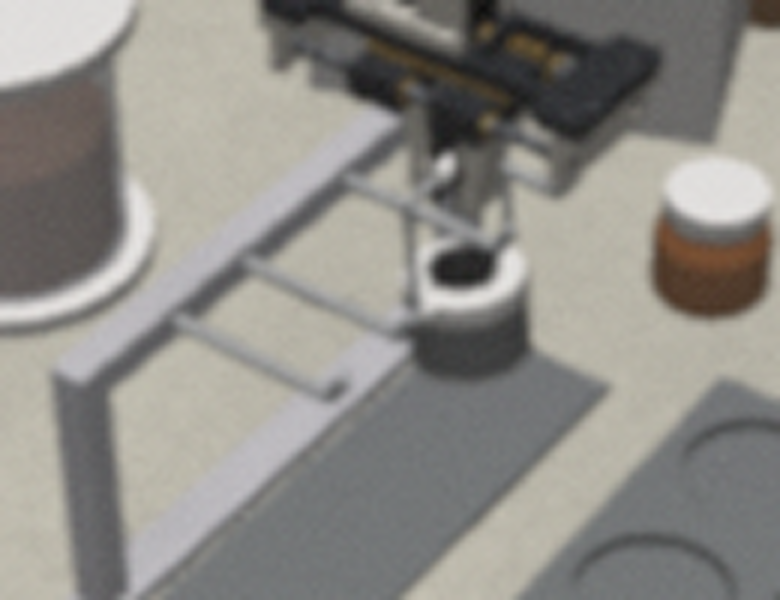

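The prongs pass through the bail. I'll lower to contact, release and retreat upwards.

```bash
python3 -m handwheel '[[[0,0,0.015],[0,0,0]],[[0,0,0.03],[0,0,0]],[[0,0,0.038],[0,0,0]],[[0,0,0.038],[0,0,0]],[[0,0,0.038],[0,0,0]]]'
python3 -m handwheel '[[[0,0,0],[0,0,0]],[[0,0,0],[0,0,0]],[[0,0,0],[0,0,0]],[[0,0,0],[0,0,0]],[[0,0,0],[0,0,0]]]' 0.45
python3 -m handwheel '[[[0,0,-0.05],[0,0,0]],[[0,0,-0.14],[0,0,0]],[[0,0,-0.3],[0,0,0]],[[0,0,-0.45],[0,0,0]],[[0,0,-0.45],[0,0,0]]]'
python3 - <<'E'
from h import *
u=np.array([np.cos(np.radians(17.1)),np.sin(np.radians(17.1))])
plan([(.52,-.05,.26,180),(.42,.25,.25,202),(.389,.3565,.10,202)])
E
```

```text
clock: 8.93
tool_pos: [0.5705, -0.3307, 0.1603]
orientation: [-180.0, -0.0, 158.0]
force: [0.4, -0.7, -3.2]
opening: 0.011
clock: 9.35
tool_pos: [0.5709, -0.3309, 0.161]
orientation: [180.0, 0.0, 158.0]
force: [-0.1, -0.1, -0.1]
opening: 0.0241
clock: 9.77
tool_pos: [0.5732, -0.3324, 0.2588]
orientation: [-179.9, 0.6, 158.1]
force: [0.8, -0.7, 1.9]
opening: 0.0245
-> [ 0.547 -0.191  0.259] [[0.387, 0.605, -0.008], [-0.0003, 0.0008, -0.0304]] rows 3.8
-> [ 0.52 -0.05  0.26] [[0.265, 0.668, -0.005], [-0.0003, 0.0008, -0.0304]] rows 3.8
-> [0.47  0.1   0.255] [[0.25, 0.75, 0.025], [0.0, 0.0, -0.0306]] rows 4.2
-> [0.42 0.25 0.25] [[0.102, 0.784, 0.025], [0.0, 0.0, -0.0306]] rows 4.2
-> [0.389 0.356 0.1  ] [[-0.056, 0.552, 0.75], [0.0, 0.0, -0.0]] rows 4.9
```

```bash
python3 -m handwheel '[[[0.387,0.605,0],[0,0,-0.03]],[[0.387,0.605,0],[0,0,-0.03]],[[0.387,0.605,0],[0,0,-0.03]],[[0.387,0.605,0],[0,0,-0.03]],[[0.387,0.605,0],[0,0,-0.03]]]'
python3 -m handwheel '[[[0.265,0.668,0],[0,0,-0.03]],[[0.265,0.668,0],[0,0,-0.03]],[[0.265,0.668,0],[0,0,-0.03]],[[0.265,0.668,0],[0,0,-0.03]],[[0.265,0.668,0],[0,0,-0.03]]]'
python3 -m handwheel '[[[0.25,0.75,0],[0,0,-0.031]],[[0.25,0.75,0],[0,0,-0.031]],[[0.25,0.75,0],[0,0,-0.031]],[[0.25,0.75,0],[0,0,-0.031]],[[0.25,0.75,0],[0,0,-0.031]]]'
python3 -m handwheel '[[[0.102,0.784,0],[0,0,-0.031]],[[0.102,0.784,0],[0,0,-0.031]],[[0.102,0.784,0],[0,0,-0.031]],[[0.102,0.784,0],[0,0,-0.031]],[[0.102,0.784,0],[0,0,-0.031]]]'
python3 -m handwheel '[[[-0.056,0.552,0.75],[0,0,0]],[[-0.056,0.552,0.75],[0,0,0]],[[-0.056,0.552,0.75],[0,0,0]],[[-0.056,0.552,0.75],[0,0,0]],[[-0.056,0.552,0.75],[0,0,0]]]'
python3 -m handwheel '[[[0,0,0],[0,0,0]]]'
python3 - <<'E'
from h import *
plan([(.389,.3565,.044,202)]); s=cam('wrist'); save(s,'w2.png'); print(w2px(s,(.389,.3565,.05)))
E
```

```text
clock: 10.18
tool_pos: [0.5437, -0.1864, 0.2522]
orientation: [179.9, 0.1, 169.0]
force: [0.0, -0.0, 0.2]
opening: 0.0239
clock: 10.6
tool_pos: [0.5178, -0.0456, 0.2517]
orientation: [180.0, 0.1, 179.8]
force: [-0.1, 0.5, -0.2]
opening: 0.0243
clock: 11.02
tool_pos: [0.4685, 0.1056, 0.2515]
orientation: [179.9, 0.1, -169.0]
force: [0.4, -0.5, -0.4]
opening: 0.0242
clock: 11.43
tool_pos: [0.4193, 0.2563, 0.2512]
orientation: [180.0, 0.1, -157.9]
force: [0.6, -0.0, 0.2]
opening: 0.0241
clock: 11.85
tool_pos: [0.3881, 0.3591, 0.0972]
orientation: [-179.9, -0.1, -158.0]
force: [-0.5, 0.1, 0.7]
opening: 0.0244
clock: 11.93
tool_pos: [0.3879, 0.3585, 0.0968]
orientation: [-179.8, -0.3, -158.0]
force: [0.5, -0.7, -0.2]
opening: 0.0242
-> [0.389 0.356 0.044] [[-0.002, -0.01, 0.264], [-0.0006, -0.0007, 0.0]] rows 1.4
[316.29552212 270.44309201]
```

View pics/w2.png

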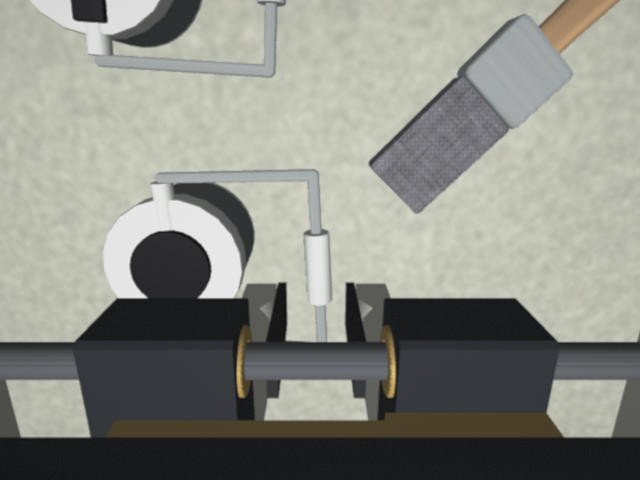

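The roller is at (317,268), which is centred, but the bar is skewed by about 2.5°. So the true yaw is about 204.5° and I'll turn to match.

```bash
python3 -m handwheel '[[[-0.002,-0.009,0.08],[0,0,-0.007]],[[-0.002,-0.009,0.18],[0,0,-0.007]],[[-0.002,-0.009,0.264],[0,0,-0.007]],[[-0.002,-0.009,0.264],[0,0,-0.007]],[[-0.002,-0.009,0.264],[0,0,-0.007]]]'
python3 -m handwheel '[[[0,0,0],[0,0,0]],[[0,0,0],[0,0,0]],[[0,0,0],[0,0,0]],[[0,0,0],[0,0,0]],[[0,0,0],[0,0,0]]]' 1
python3 -m handwheel '[[[-0.004,0,-0.056],[0,0,0]],[[-0.018,0,-0.111],[0,0,0]],[[-0.039,0,-0.163],[0,0,0]],[[-0.069,0,-0.212],[0,0,0]],[[-0.105,0,-0.255],[0,0,0]]]'
python3 -m handwheel '[[[-0.043,0,-0.037],[0,0,0]],[[-0.091,0,-0.066],[0,0,0]],[[-0.143,0,-0.088],[0,0,0]],[[-0.198,0,-0.101],[0,0,0]],[[-0.255,0,-0.105],[0,0,0]]]'
python3 -m handwheel '[[[0,0,-0.06],[0,0,0]],[[0,0,-0.14],[0,0,0]],[[0,0,-0.24],[0,0,0]],[[0,0,-0.34],[0,0,0]],[[0,0,-0.42],[0,0,0]]]'
python3 - <<'E'
from h import *
print(get_obs()['force'])
plan([(.5158,-.1589,.195,158,.025),(.6223,-.2020,.191,158,.012),(.6223,-.202,.166,158,.008)])
E
```

```text
clock: 12.4
tool_pos: [0.3906, 0.3567, 0.0487]
orientation: [-180.0, 0.0, -155.6]
force: [0.4, 0.1, 0.7]
opening: 0.024
clock: 12.82
tool_pos: [0.3895, 0.3573, 0.0482]
orientation: [180.0, 0.0, -155.5]
force: [-2.7, -0.3, 0.9]
opening: 0.0112
clock: 13.23
tool_pos: [0.4093, 0.3666, 0.0998]
orientation: [180.0, 0.1, -155.5]
force: [1.0, 0.6, -2.7]
opening: 0.0109
clock: 13.65
tool_pos: [0.4557, 0.3873, 0.12]
orientation: [180.0, -0.0, -155.5]
force: [-1.2, -0.2, -3.9]
opening: 0.0111
clock: 14.07
tool_pos: [0.4554, 0.3871, 0.2047]
orientation: [-180.0, -0.0, -155.5]
force: [-0.3, -0.5, -3.4]
opening: 0.0111
[-0.33411877 -0.45411392 -3.36188113]
-> [0.467 0.278 0.203] [[0.171, -0.522, 0.01], [-0.0, -0.0, 0.0258]] rows 4.4
-> [0.48  0.169 0.201] [[0.085, -0.543, 0.01], [-0.0, -0.0, 0.0258]] rows 4.4
-> [0.492 0.06  0.199] [[-0.004, -0.549, 0.01], [-0.0, -0.0, 0.0258]] rows 4.4
-> [ 0.504 -0.05   0.197] [[-0.093, -0.541, 0.01], [-0.0, -0.0, 0.0258]] rows 4.4
-> [ 0.516 -0.159  0.195] [[-0.179, -0.519, 0.01], [-0.0, -0.0, 0.0258]] rows 4.4
-> [ 0.569 -0.18   0.193] [[-0.287, -0.0, 0.01], [0.0, 0.0, 0.0]] rows 4.8
-> [ 0.622 -0.202  0.191] [[-0.287, -0.0, 0.01], [0.0, 0.0, 0.0]] rows 4.8
-> [ 0.622 -0.202  0.166] [[0.0, -0.0, 0.125], [0.0, 0.0, 0.0]] rows 3.1
```

```bash
python3 -m handwheel '[[[0.02,-0.05,0],[0,0,0.004]],[[0.05,-0.14,0],[0,0,0.009]],[[0.09,-0.26,0],[0,0,0.015]],[[0.13,-0.39,0],[0,0,0.021]],[[0.171,-0.522,0],[0,0,0.026]]]'
python3 -m handwheel '[[[0.017,-0.109,0],[0,0,0.005]],[[0.034,-0.217,0],[0,0,0.01]],[[0.051,-0.326,0],[0,0,0.015]],[[0.068,-0.434,0],[0,0,0.021]],[[0.085,-0.543,0],[0,0,0.026]]]'
python3 -m handwheel '[[[0,-0.11,0],[0,0,0.005]],[[0,-0.22,0],[0,0,0.01]],[[0,-0.33,0],[0,0,0.015]],[[0,-0.44,0],[0,0,0.021]],[[-0.004,-0.549,0],[0,0,0.026]]]'
python3 -m handwheel '[[[-0.019,-0.108,0],[0,0,0.005]],[[-0.037,-0.216,0],[0,0,0.01]],[[-0.056,-0.325,0],[0,0,0.015]],[[-0.074,-0.433,0],[0,0,0.021]],[[-0.093,-0.541,0],[0,0,0.026]]]'
python3 -m handwheel '[[[-0.05,-0.15,0],[0,0,0.008]],[[-0.1,-0.29,0],[0,0,0.014]],[[-0.14,-0.41,0],[0,0,0.02]],[[-0.17,-0.49,0],[0,0,0.026]],[[-0.179,-0.519,0],[0,0,0.026]]]'
python3 -m handwheel '[[[0,0,0],[0,0,0]],[[0,0,0],[0,0,0]],[[0,0,0],[0,0,0]],[[0,0,0],[0,0,0]],[[0,0,0],[0,0,0]]]'
python3 - <<'E'
from h import *
plan([(.5158,-.1589,.199,158),(.6223,-.2020,.199,158,.012),(.6223,-.202,.166,158,.008)])
s=cam('side'); save(s,'s4.png',(240,130,400,250),5)
E
```

```text
clock: 14.48
tool_pos: [0.4667, 0.2754, 0.2022]
orientation: [-179.9, -0.1, -165.1]
force: [0.9, 0.3, -3.0]
opening: 0.0111
clock: 14.9
tool_pos: [0.4779, 0.1658, 0.2021]
orientation: [-179.9, -0.2, -174.5]
force: [-0.6, 0.7, -3.8]
opening: 0.0106
clock: 15.32
tool_pos: [0.4894, 0.0569, 0.2023]
orientation: [-179.9, -0.1, 176.2]
force: [0.5, -0.4, -3.7]
opening: 0.0112
clock: 15.73
tool_pos: [0.5013, -0.0518, 0.2024]
orientation: [-180.0, -0.1, 166.8]
force: [1.2, -0.0, -3.6]
opening: 0.0108
clock: 16.15
tool_pos: [0.5124, -0.1617, 0.2019]
orientation: [-179.9, -0.2, 157.3]
force: [-0.8, 0.5, -4.5]
opening: 0.0108
clock: 16.57
tool_pos: [0.5141, -0.1579, 0.2037]
orientation: [180.0, -0.0, 157.8]
force: [-0.8, -0.2, -3.2]
opening: 0.011
-> [ 0.516 -0.159  0.199] [[-0.01, -0.001, 0.023], [0.0, -0.0001, -0.0007]] rows 0.1
-> [ 0.569 -0.18   0.199] [[-0.287, -0.0, -0.0], [-0.0, -0.0, -0.0]] rows 4.8
-> [ 0.622 -0.202  0.199] [[-0.287, -0.0, -0.0], [-0.0, -0.0, -0.0]] rows 4.8
-> [ 0.622 -0.202  0.166] [[-0.0, -0.0, 0.165], [0.0, -0.0, -0.0]] rows 4.1
```

View pics/s4.png

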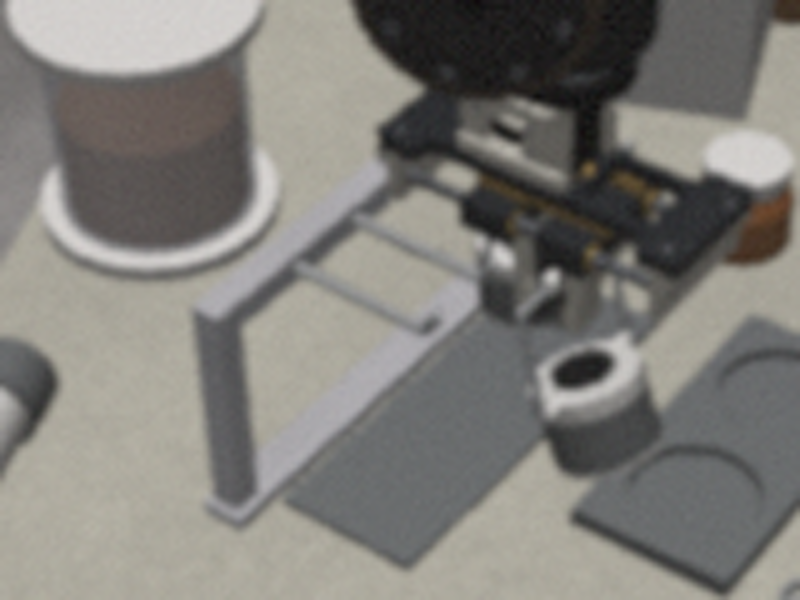

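The pot is swung towards the robot, probably a transient swing. I'll let it settle and measure the lid from depth over time.

```bash
cat > lid.py <<'E'
from h import *
def lid(cx,cy,zlo,zhi,r=.07):
    s=cam('side');P=cloud(s);c=s['color'].astype(int)
    m=(c.min(-1)>150)&(np.hypot(P[...,0]-cx,P[...,1]-cy)<r)&(P[...,2]>zlo)&(P[...,2]<zhi)
    return P[m].mean(0).round(4),P[m].min(0).round(3),P[m].max(0).round(3),m.sum()
if __name__=='__main__':
    print(get_obs()['clock'],lid(.5,-.15,.05,.16,.08))
E
python3 lid.py
for i in 1 2 3 4 5 6 7 8; do python3 -m handwheel '[[[0,0,0],[0,0,0]],[[0,0,0],[0,0,0]],[[0,0,0],[0,0,0]]]' >/dev/null; python3 lid.py; done
```

```text
16.6167 (array([ 0.4935, -0.1483,  0.1529]), array([ 0.467, -0.192,  0.138]), array([ 0.52 , -0.116,  0.16 ]), np.int64(72))
16.9167 (array([ 0.5318, -0.1631,  0.1523]), array([ 0.5  , -0.201,  0.142]), array([ 0.566, -0.136,  0.16 ]), np.int64(147))
17.2167 (array([ 0.4927, -0.1525,  0.1526]), array([ 0.466, -0.195,  0.138]), array([ 0.524, -0.119,  0.16 ]), np.int64(88))
17.5167 (array([ 0.5271, -0.1624,  0.1512]), array([ 0.495, -0.198,  0.144]), array([ 0.562, -0.135,  0.158]), np.int64(150))
17.8167 (array([ 0.4957, -0.1542,  0.152 ]), array([ 0.47 , -0.195,  0.14 ]), array([ 0.528, -0.121,  0.16 ]), np.int64(121))
18.1167 (array([ 0.5203, -0.1606,  0.1502]), array([ 0.491, -0.198,  0.145]), array([ 0.556, -0.133,  0.157]), np.int64(145))
18.4167 (array([ 0.5011, -0.1573,  0.1511]), array([ 0.476, -0.2  ,  0.14 ]), array([ 0.538, -0.125,  0.158]), np.int64(133))
18.7167 (array([ 0.512 , -0.159 ,  0.1497]), array([ 0.484, -0.197,  0.144]), array([ 0.55 , -0.127,  0.159]), np.int64(140))
19.0167 (array([ 0.5077, -0.159 ,  0.1502]), array([ 0.481, -0.201,  0.143]), array([ 0.545, -0.124,  0.157]), np.int64(141))
```

```bash
for i in 1 2; do python3 -m handwheel '[[[0,0,0],[0,0,0]],[[0,0,0],[0,0,0]],[[0,0,0],[0,0,0]],[[0,0,0],[0,0,0]],[[0,0,0],[0,0,0]]]' >/dev/null; done
python3 - <<'E'
from h import *
s=cam('side'); save(s,'s5.png',(270,150,390,240),6.6);o=get_obs();print(o['tool_pos'])
# predicted features
t=np.array(o['tool_pos']); 
for dz in(0,-.068): print(dz,(w2px(s,t+[0,0,dz])-[270,150])*6.6)
P=cloud(s); q=w2px(s,t+[0,0,-.068]).astype(int); print(P[q[1],q[0]])
E
```

```text
[ 0.51431757 -0.15879614  0.20368738]
0 [534.19486621 253.55035984]
-0.068 [530.72919024 372.29165055]
[ 0.5128688  -0.14564124  0.14943962]
```

View pics/s5.png

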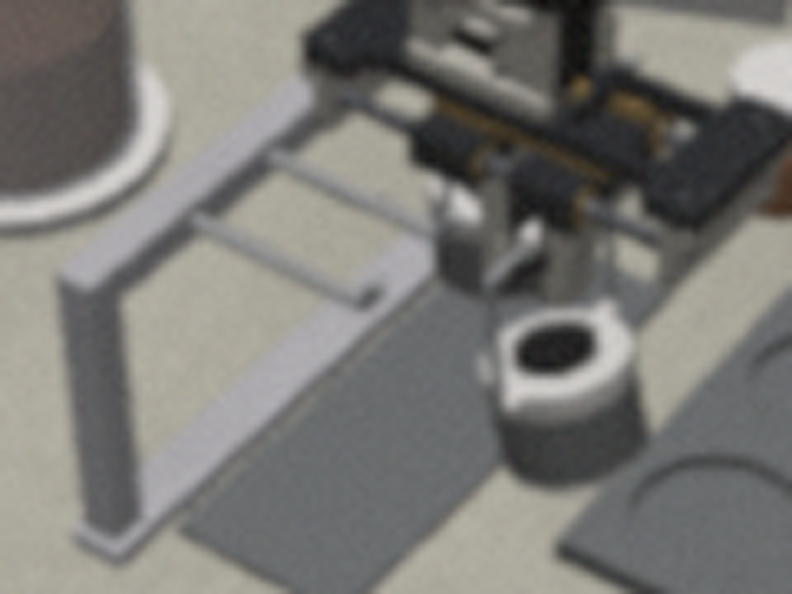

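The pot has settled and hangs nearly upright. The window above the lid (0.15 to 0.20) clears the prongs (0.155 to 0.182), so I'll slide in slowly.

```bash
python3 -m handwheel '[[[-0.03,-0.001,0.01],[0,0,-0.001]],[[-0.08,-0.001,0.02],[0,0,-0.001]],[[-0.13,-0.001,0.02],[0,0,-0.001]],[[-0.19,-0.001,0.02],[0,0,-0.001]],[[-0.25,-0.001,0.02],[0,0,-0.001]]]'
python3 -m handwheel '[[[-0.06,0,0],[0,0,0]],[[-0.12,0,0],[0,0,0]],[[-0.18,0,0],[0,0,0]],[[-0.24,0,0],[0,0,0]],[[-0.29,0,0],[0,0,0]]]'
python3 -m handwheel '[[[-0.02,0,0],[0,0,0]],[[-0.035,0,0],[0,0,0]],[[-0.044,0,0],[0,0,0]],[[-0.044,0,0.03],[0,0,0]],[[-0.044,0,0.06],[0,0,0]]]'
python3 -m handwheel '[[[0,0,0.02],[0,0,0]],[[0,0,0.04],[0,0,0]],[[0,0,0.055],[0,0,0]],[[0,0,0.055],[0,0,0]],[[0,0,0.055],[0,0,0]]]'
python3 -m handwheel '[[[0,0,0],[0,0,0]],[[0,0,0],[0,0,0]],[[0,0,0],[0,0,0]],[[0,0,0],[0,0,0]],[[0,0,0],[0,0,0]]]'
python3 - <<'E'
from h import *
plan([(.6223,-.202,.166,158,.008)])
s=cam('side'); save(s,'s6.png',(270,130,390,220),6.6)
E
```

```text
clock: 20.37
tool_pos: [0.5619, -0.1786, 0.1994]
orientation: [-180.0, -0.0, 158.0]
force: [-0.1, -0.4, -3.8]
opening: 0.0108
clock: 20.78
tool_pos: [0.616, -0.2005, 0.199]
orientation: [-180.0, -0.0, 158.0]
force: [0.1, -0.4, -4.1]
opening: 0.0111
clock: 21.2
tool_pos: [0.6224, -0.2028, 0.1877]
orientation: [180.0, 0.0, 158.0]
force: [-0.4, -0.1, -3.6]
opening: 0.0111
clock: 21.62
tool_pos: [0.6225, -0.2029, 0.1766]
orientation: [-180.0, -0.0, 158.0]
force: [-0.8, 0.1, -3.8]
opening: 0.0109
clock: 22.03
tool_pos: [0.6227, -0.203, 0.1769]
orientation: [180.0, 0.0, 158.0]
force: [0.8, 0.6, -3.1]
opening: 0.0111
-> [ 0.622 -0.202  0.166] [[0.004, 0.004, 0.055], [0.0, 0.0001, 0.0001]] rows 1.4
```

View pics/s6.png

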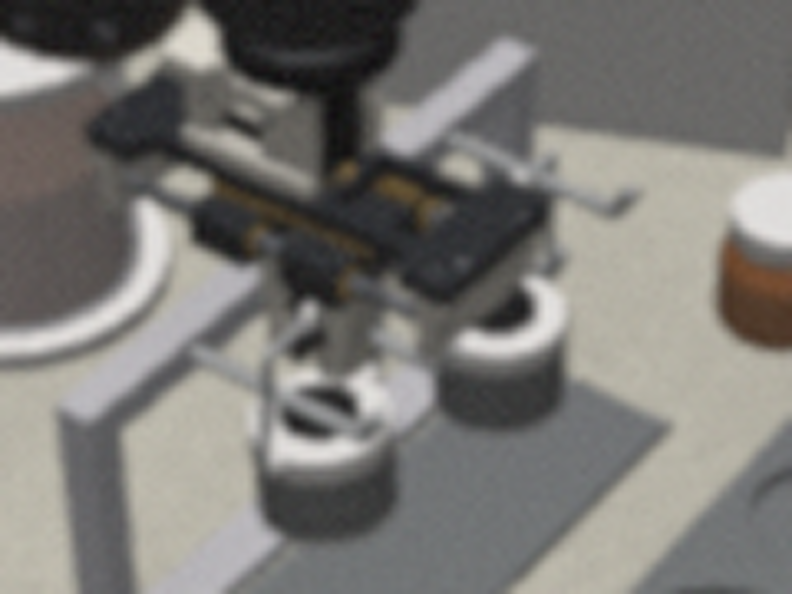

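The prongs are inside the bail and the first pot hangs properly behind. I'll lower to contact.

```bash
python3 -m handwheel '[[[0,0,0.02],[0,0,0]],[[0,0,0.04],[0,0,0]],[[0,0,0.052],[0,0,0]],[[0,0,0.052],[0,0,0]],[[0,0,0.052],[0,0,0]]]'
python3 -m handwheel '[[[0,0,0.005],[0,0,0]],[[0,0,0.01],[0,0,0]],[[0,0,0.01],[0,0,0]],[[0,0,0.01],[0,0,0]]]'
```

```text
clock: 22.5
tool_pos: [0.6224, -0.203, 0.1659]
orientation: [-180.0, -0.0, 158.0]
force: [-0.5, 0.0, -3.0]
opening: 0.0106
clock: 22.83
tool_pos: [0.6226, -0.203, 0.1644]
orientation: [180.0, 0.0, 158.0]
force: [-0.2, -0.5, -3.3]
opening: 0.0112
```

```bash
python3 -m handwheel '[[[0,0,0.006],[0,0,0]],[[0,0,0.012],[0,0,0]],[[0,0,0.016],[0,0,0]],[[0,0,0.016],[0,0,0]],[[0,0,0.016],[0,0,0]]]'
python3 -m handwheel '[[[0,0,0],[0,0,0]],[[0,0,0],[0,0,0]],[[0,0,0],[0,0,0]],[[0,0,0],[0,0,0]],[[0,0,0],[0,0,0]]]' 0.45
python3 -m handwheel '[[[0,0,-0.05],[0,0,0]],[[0,0,-0.14],[0,0,0]],[[0,0,-0.3],[0,0,0]],[[0,0,-0.45],[0,0,0]],[[0,0,-0.45],[0,0,0]]]'
python3 - <<'E'
from h import *
s=cam('top'); P=cloud(s); c=s['color'].astype(int)
m=(c.min(-1)>140)&(np.hypot(P[...,0]-.5233,P[...,1]-.2615)<.12)&(P[...,2]>.02)&(P[...,2]<.09)
print(P[m].mean(0),m.sum()); save(s,'t2.png',(165,215,265,335),5)
plan([(.52,-.02,.26,180),(.46,.2,.2,197),(.4547,.2405,.10,197.2)])
E
```

```text
clock: 23.25
tool_pos: [0.6225, -0.203, 0.1611]
orientation: [-180.0, -0.0, 158.0]
force: [0.2, 0.4, -3.5]
opening: 0.0111
clock: 23.67
tool_pos: [0.6228, -0.203, 0.1616]
orientation: [180.0, 0.0, 158.0]
force: [0.0, -0.1, 0.0]
opening: 0.0241
clock: 24.08
tool_pos: [0.6254, -0.204, 0.2594]
orientation: [179.9, 0.6, 158.1]
force: [0.6, -1.0, 2.0]
opening: 0.024
[0.48543453 0.23654924 0.05348429] 580
-> [ 0.572 -0.112  0.258] [[0.414, 0.328, -0.012], [0.0, 0.0006, -0.0305]] rows 2.8
-> [ 0.52 -0.02  0.26] [[0.344, 0.401, -0.01], [0.0, 0.0006, -0.0305]] rows 2.8
-> [0.49 0.09 0.23] [[0.15, 0.55, 0.15], [0.0, 0.0, -0.0236]] rows 3.1
-> [0.46 0.2  0.2 ] [[0.067, 0.566, 0.15], [0.0, 0.0, -0.0236]] rows 3.1
-> [0.455 0.24  0.1  ] [[-0.034, 0.201, 0.5], [-0.0, 0.0, -0.0006]] rows 2.8
```

View pics/t2.png

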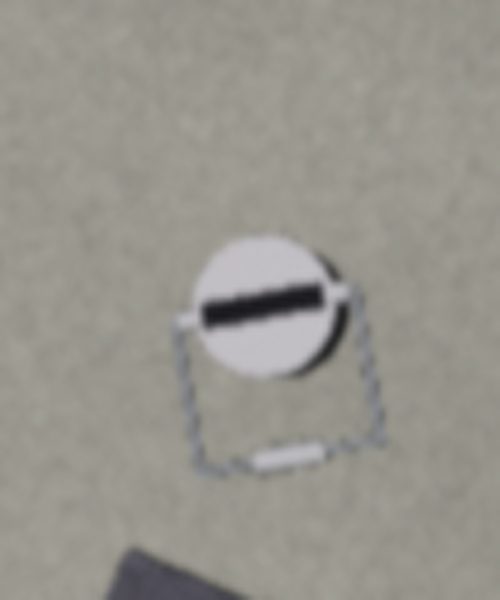

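The bar pot has been knocked aside: its lid is at crop (264,307) and its roller at (289,457). I'll recompute.

```bash
python3 - <<'E'
from h import *
s=cam('top'); a=lambda u,v,z:px2w(s,u/5+165-.4,v/5+215-.4,z)
L=a(264,307,.052);G=a(289,457,.05);e1=a(203,469,.048);e2=a(379,438,.048);d=e1-e2;c=L-G
print(L,G,(e1+e2)/2,np.hypot(*c[:2]),np.degrees(np.arctan2(c[1],c[0])),np.degrees(np.arctan2(d[1],d[0]))-90)
g=(G+(e1+e2)/2)/2; th=np.degrees(np.arctan2(c[1],c[0])+np.arctan2(d[1],d[0])-np.pi/2)/2; print(g,th)
plan([(.52,-.02,.26,180),(g[0],g[1]-.04,.2,180+th),(g[0],g[1],.10,180+th)])
E
```

```text
[0.49453938 0.23789818 0.052     ] [0.42422198 0.22377798 0.05      ] [0.42587558 0.2231902  0.048     ] 0.0717211003662292 11.35436330027142 11.20604225653345
[0.42504878 0.22348409 0.049     ] 11.280202778402435
-> [ 0.572 -0.112  0.257] [[0.411, 0.328, -0.017], [0.0, 0.0003, -0.0305]] rows 2.8
-> [ 0.52 -0.02  0.26] [[0.341, 0.4, -0.016], [0.0, 0.0003, -0.0305]] rows 2.8
-> [0.473 0.082 0.23 ] [[0.237, 0.509, 0.15], [-0.0, 0.0, -0.0157]] rows 3.1
-> [0.425 0.183 0.2  ] [[0.186, 0.53, 0.15], [-0.0, 0.0, -0.0157]] rows 3.1
-> [0.425 0.223 0.1  ] [[-0.039, 0.196, 0.5], [0.0, 0.0, -0.0]] rows 2.8
```

```bash
python3 -m handwheel '[[[0.411,0.328,-0.017],[0,0,-0.03]],[[0.411,0.328,-0.017],[0,0,-0.03]],[[0.411,0.328,-0.017],[0,0,-0.03]],[[0.411,0.328,-0.017],[0,0,-0.03]],[[0.411,0.328,-0.017],[0,0,-0.03]]]'
python3 -m handwheel '[[[0.341,0.4,-0.016],[0,0,-0.031]],[[0.341,0.4,-0.016],[0,0,-0.031]],[[0.341,0.4,-0.016],[0,0,-0.031]],[[0.341,0.4,-0.016],[0,0,-0.031]],[[0.341,0.4,-0.016],[0,0,-0.031]]]'
python3 -m handwheel '[[[0.237,0.509,0.15],[0,0,-0.016]],[[0.237,0.509,0.15],[0,0,-0.016]],[[0.237,0.509,0.15],[0,0,-0.016]],[[0.237,0.509,0.15],[0,0,-0.016]],[[0.237,0.509,0.15],[0,0,-0.016]]]'
python3 -m handwheel '[[[0.186,0.53,0.15],[0,0,-0.016]],[[0.186,0.53,0.15],[0,0,-0.016]],[[0.186,0.53,0.15],[0,0,-0.016]],[[0.186,0.53,0.15],[0,0,-0.016]],[[0.186,0.53,0.15],[0,0,-0.016]]]'
python3 -m handwheel '[[[-0.039,0.196,0.48],[0,0,0]],[[-0.039,0.196,0.48],[0,0,0]],[[-0.039,0.196,0.48],[0,0,0]],[[-0.039,0.196,0.48],[0,0,0]],[[-0.039,0.196,0.48],[0,0,0]]]'
python3 -m handwheel '[[[0,0,0],[0,0,0]],[[0,0,0],[0,0,0]],[[0,0,0],[0,0,0]]]'
python3 - <<'E'
from h import *
plan([(.425,.2235,.044,191.3)]); s=cam('wrist'); save(s,'w3.png'); print(w2px(s,(.425,.2235,.05)))
E
```

```text
clock: 24.6
tool_pos: [0.5703, -0.1104, 0.2548]
orientation: [180.0, 0.0, 168.9]
force: [0.3, -0.6, -0.3]
opening: 0.0239
clock: 25.02
tool_pos: [0.5195, -0.0194, 0.2578]
orientation: [-180.0, 0.0, -179.9]
force: [1.5, -0.2, -0.6]
opening: 0.0241
clock: 25.43
tool_pos: [0.4722, 0.0825, 0.2272]
orientation: [-180.0, -0.1, -174.2]
force: [1.1, 0.2, -0.4]
opening: 0.0241
clock: 25.85
tool_pos: [0.4249, 0.184, 0.1974]
orientation: [-179.9, -0.0, -168.4]
force: [-0.1, -0.4, 0.1]
opening: 0.0242
clock: 26.27
tool_pos: [0.4251, 0.2224, 0.1013]
orientation: [-179.9, -0.1, -168.6]
force: [0.2, -0.5, 0.5]
opening: 0.024
clock: 26.52
tool_pos: [0.4252, 0.2238, 0.1033]
orientation: [179.9, 0.1, -168.5]
force: [0.0, 0.1, 0.3]
opening: 0.0245
-> [0.425 0.224 0.044] [[0.002, -0.002, 0.297], [0.0003, 0.0004, 0.0005]] rows 1.6
[318.32826692 268.3046787 ]
```

View pics/w3.png

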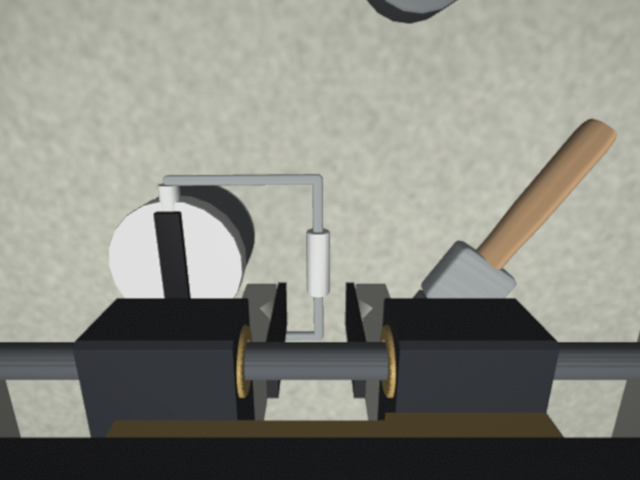

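The roller is at (318,264), about 2 mm off along the bar. I'll shift by that, then grip and raise.

```bash
python3 -m handwheel '[[[0.002,-0.012,0.08],[0,0,0]],[[0.002,-0.012,0.18],[0,0,0]],[[0.002,-0.012,0.297],[0,0,0]],[[0.002,-0.012,0.297],[0,0,0]],[[0.002,-0.012,0.297],[0,0,0]]]'
python3 -m handwheel '[[[0,0,0],[0,0,0]],[[0,0,0],[0,0,0]],[[0,0,0],[0,0,0]],[[0,0,0],[0,0,0]],[[0,0,0],[0,0,0]]]' 1
python3 -m handwheel '[[[-0.004,0,-0.056],[0,0,0]],[[-0.018,0,-0.111],[0,0,0]],[[-0.039,0,-0.163],[0,0,0]],[[-0.069,0,-0.212],[0,0,0]],[[-0.105,0,-0.255],[0,0,0]]]'
python3 -m handwheel '[[[-0.043,0,-0.037],[0,0,0]],[[-0.091,0,-0.066],[0,0,0]],[[-0.143,0,-0.088],[0,0,0]],[[-0.198,0,-0.101],[0,0,0]],[[-0.255,0,-0.105],[0,0,0]]]'
python3 -m handwheel '[[[0,0,-0.06],[0,0,0]],[[0,0,-0.14],[0,0,0]],[[0,0,-0.24],[0,0,0]],[[0,0,-0.32],[0,0,0]],[[0,0,-0.36],[0,0,0]]]'
python3 - <<'E'
from h import *
print(get_obs()['force'])
plan([(.435,-.2121,.19,160,.02),(.435,-.2121,.125,160,.01)])
E
```

```text
clock: 26.98
tool_pos: [0.4241, 0.2208, 0.0425]
orientation: [-179.9, -0.1, -168.5]
force: [-0.5, 1.3, 0.7]
opening: 0.0243
clock: 27.4
tool_pos: [0.4248, 0.2219, 0.0432]
orientation: [179.9, 0.1, -168.5]
force: [-1.5, 0.7, 2.6]
opening: 0.0111
clock: 27.82
tool_pos: [0.4446, 0.2253, 0.0942]
orientation: [180.0, -0.0, -168.5]
force: [-1.3, 0.7, -0.3]
opening: 0.0109
clock: 28.23
tool_pos: [0.4958, 0.2363, 0.1156]
orientation: [179.9, 0.1, -168.5]
force: [-0.4, 1.3, 2.0]
opening: 0.011
clock: 28.65
tool_pos: [0.4953, 0.2359, 0.1877]
orientation: [180.0, 0.1, -168.5]
force: [-0.5, 1.5, -2.8]
opening: 0.0111
[-0.48272134  1.51377728 -2.77013667]
-> [0.483 0.146 0.188] [[0.148, -0.427, -0.003], [0.0, 0.0, 0.0175]] rows 4.5
-> [0.471 0.057 0.189] [[0.101, -0.441, -0.003], [0.0, 0.0, 0.0175]] rows 4.5
-> [ 0.459 -0.033  0.189] [[0.052, -0.449, -0.003], [0.0, 0.0, 0.0175]] rows 4.5
-> [ 0.447 -0.122  0.19 ] [[0.002, -0.452, -0.002], [0.0, 0.0, 0.0175]] rows 4.5
-> [ 0.435 -0.212  0.19 ] [[-0.047, -0.45, -0.002], [0.0, 0.0, 0.0175]] rows 4.5
-> [ 0.435 -0.212  0.158] [[-0.0, -0.0, 0.163], [0.0, -0.0, -0.0]] rows 3.2
-> [ 0.435 -0.212  0.125] [[-0.0, -0.0, 0.163], [0.0, -0.0, -0.0]] rows 3.2
```

```bash
python3 -m handwheel '[[[0.015,-0.04,0],[0,0,0.002]],[[0.04,-0.11,0],[0,0,0.005]],[[0.07,-0.21,0],[0,0,0.009]],[[0.11,-0.32,0],[0,0,0.013]],[[0.148,-0.427,0],[0,0,0.0175]]]'
python3 -m handwheel '[[[0.02,-0.088,0],[0,0,0.0035]],[[0.04,-0.176,0],[0,0,0.007]],[[0.06,-0.265,0],[0,0,0.0105]],[[0.08,-0.353,0],[0,0,0.014]],[[0.101,-0.441,0],[0,0,0.0175]]]'
python3 -m handwheel '[[[0.01,-0.09,0],[0,0,0.0035]],[[0.021,-0.18,0],[0,0,0.007]],[[0.031,-0.27,0],[0,0,0.0105]],[[0.042,-0.36,0],[0,0,0.014]],[[0.052,-0.449,0],[0,0,0.0175]]]'
python3 -m handwheel '[[[0,-0.09,0],[0,0,0.0035]],[[0,-0.18,0],[0,0,0.007]],[[0,-0.27,0],[0,0,0.0105]],[[0,-0.36,0],[0,0,0.014]],[[0.002,-0.452,0],[0,0,0.0175]]]'
python3 -m handwheel '[[[-0.015,-0.12,0],[0,0,0.006]],[[-0.03,-0.24,0],[0,0,0.01]],[[-0.04,-0.35,0],[0,0,0.014]],[[-0.045,-0.42,0],[0,0,0.0175]],[[-0.047,-0.45,0],[0,0,0.0175]]]'
for i in 1 2 3 4 5 6 7; do python3 -m handwheel '[[[0,0,0],[0,0,0]],[[0,0,0],[0,0,0]],[[0,0,0],[0,0,0]],[[0,0,0],[0,0,0]],[[0,0,0],[0,0,0]]]' >/dev/null; done
python3 - <<'E'
from lid import *
print(get_obs()['clock'],lid(.43,-.21,.05,.145,.08)); 
plan([(.435,-.2121,.128,160,.01)])
E
python3 -m handwheel '[[[0,0,0],[0,0,0]],[[0,0,0],[0,0,0]],[[0,0,0],[0,0,0]]]'
python3 -c "
from lid import *
print(get_obs()['clock'],lid(.43,-.21,.05,.145,.08))"
```

```text
clock: 29.07
tool_pos: [0.4812, 0.1436, 0.1845]
orientation: [-179.9, -0.2, -174.9]
force: [1.4, -0.4, -2.2]
opening: 0.011
clock: 29.48
tool_pos: [0.469, 0.0541, 0.1847]
orientation: [-179.9, -0.2, 178.7]
force: [0.9, 0.2, -3.2]
opening: 0.0108
clock: 29.9
tool_pos: [0.4565, -0.0352, 0.1847]
orientation: [-180.0, -0.2, 172.4]
force: [0.6, 0.8, -3.0]
opening: 0.0106
clock: 30.32
tool_pos: [0.4445, -0.1243, 0.1848]
orientation: [-180.0, -0.2, 166.2]
force: [0.4, -0.0, -3.0]
opening: 0.011
clock: 30.73
tool_pos: [0.432, -0.2143, 0.1846]
orientation: [-180.0, -0.2, 159.8]
force: [0.4, -0.5, -2.2]
opening: 0.0109
33.65 (array([ 0.424 , -0.2085,  0.1236]), array([ 0.394, -0.248,  0.116]), array([ 0.46 , -0.176,  0.129]), np.int64(184))
-> [ 0.435 -0.212  0.157] [[-0.001, 0.001, 0.146], [-0.0, -0.0, 0.0]] rows 2.9
-> [ 0.435 -0.212  0.128] [[-0.001, 0.001, 0.146], [-0.0, -0.0, 0.0]] rows 2.9
clock: 33.95
tool_pos: [0.4346, -0.2124, 0.1864]
orientation: [180.0, 0.0, 160.0]
force: [0.3, -0.4, -2.3]
opening: 0.0109
33.95 (array([ 0.4348, -0.2117,  0.1226]), array([ 0.404, -0.252,  0.117]), array([ 0.47 , -0.179,  0.129]), np.int64(197))
```

```bash
for i in 1 2 3 4 5 6; do python3 -m handwheel '[[[0,0,0],[0,0,0]],[[0,0,0],[0,0,0]],[[0,0,0],[0,0,0]],[[0,0,0],[0,0,0]],[[0,0,0],[0,0,0]]]' >/dev/null; done
python3 -m handwheel '[[[0,0,0.03],[0,0,0]],[[0,0,0.07],[0,0,0]],[[0,0,0.11],[0,0,0]],[[0,0,0.15],[0,0,0]],[[0,0,0.19],[0,0,0]]]'
python3 -m handwheel '[[[0,0,0.03],[0,0,0]],[[0,0,0.06],[0,0,0]],[[0,0,0.08],[0,0,0]],[[0,0,0.09],[0,0,0]],[[0,0,0.09],[0,0,0]]]'
python3 -m handwheel '[[[0,0,0],[0,0,0]],[[0,0,0],[0,0,0]],[[0,0,0],[0,0,0]],[[0,0,0],[0,0,0]],[[0,0,0],[0,0,0]]]'
python3 - <<'E'
from lid import *
print(lid(.43,-.21,.03,.09,.08)); plan([(.435,-.2121,.1215,160,.01)])
s=cam('side'); save(s,'s7.png',(300,140,440,250),5.6)
E
```

```text
clock: 36.92
tool_pos: [0.4342, -0.2123, 0.1471]
orientation: [-180.0, -0.1, 160.0]
force: [-0.8, 0.4, -2.9]
opening: 0.011
clock: 37.33
tool_pos: [0.4344, -0.2124, 0.1299]
orientation: [-180.0, -0.0, 160.0]
force: [-0.1, 0.8, -2.7]
opening: 0.0111
clock: 37.75
tool_pos: [0.4347, -0.2124, 0.1306]
orientation: [180.0, 0.0, 160.0]
force: [0.9, 0.6, -3.1]
opening: 0.0109
(array([ 0.4312, -0.2117,  0.067 ]), array([ 0.402, -0.251,  0.062]), array([ 0.468, -0.175,  0.073]), np.int64(187))
-> [ 0.435 -0.212  0.122] [[-0.001, 0.002, 0.045], [0.0, 0.0001, 0.0001]] rows 0.9
```

View pics/s7.png

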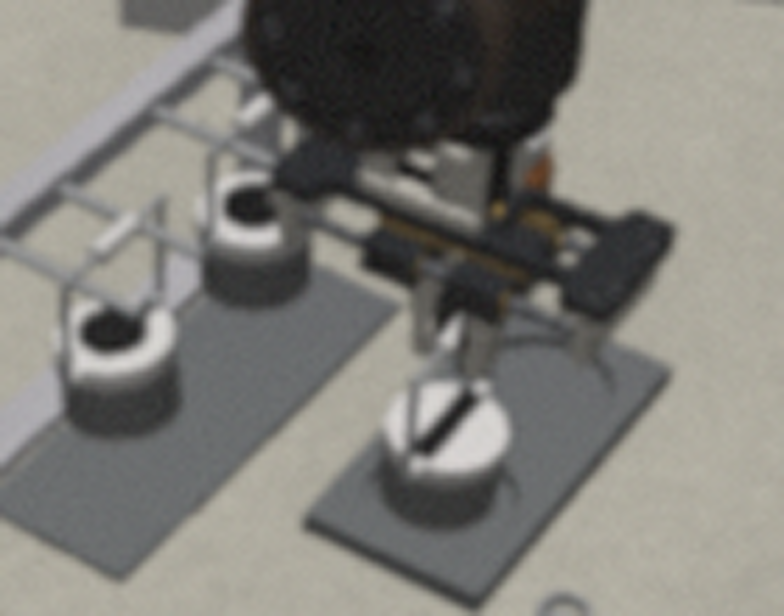

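Both disc pots hang, and the bar pot sits centred above the left seat. I'll lower the last ~9 mm.

```bash
python3 -m handwheel '[[[0,0,0.01],[0,0,0]],[[0,0,0.02],[0,0,0]],[[0,0,0.03],[0,0,0]],[[0,0,0.038],[0,0,0]],[[0,0,0.044],[0,0,0]]]'
python3 -m handwheel '[[[0,0,0],[0,0,0]],[[0,0,0],[0,0,0]],[[0,0,0],[0,0,0]],[[0,0,0],[0,0,0]]]'
python3 -c "
from lid import *
print(lid(.43,-.21,.03,.09,.08))"
```

```text
clock: 38.27
tool_pos: [0.4347, -0.2125, 0.1215]
orientation: [-180.0, 0.0, 160.0]
force: [-0.5, -1.4, 7.2]
opening: 0.0111
clock: 38.6
tool_pos: [0.4347, -0.2124, 0.1217]
orientation: [180.0, 0.0, 160.0]
force: [0.3, -1.1, -1.4]
opening: 0.0113
(array([ 0.4295, -0.2098,  0.0582]), array([ 0.399, -0.253,  0.049]), array([ 0.465, -0.177,  0.066]), np.int64(186))
```

```bash
python3 -m handwheel '[[[0,0,0],[0,0,0]],[[0,0,0],[0,0,0]],[[0,0,0],[0,0,0]],[[0,0,0],[0,0,0]],[[0,0,0],[0,0,0]]]' 0.45
python3 -m handwheel '[[[0,0,-0.05],[0,0,0]],[[0,0,-0.14],[0,0,0]],[[0,0,-0.3],[0,0,0]],[[0,0,-0.5],[0,0,0]],[[0,0,-0.6],[0,0,0]]]'
python3 -m handwheel '[[[0.2,0.4,-0.1],[0,0,0]],[[0.2,0.8,-0.2],[0,0,0]],[[0.2,0.9,-0.2],[0,0,0]],[[0.2,0.9,-0.2],[0,0,0]],[[0.2,0.9,-0.2],[0,0,0]]]'
python3 -m handwheel '[[[0,0.4,0],[0,0,0]],[[0,0.8,0],[0,0,0]],[[0,0.9,0],[0,0,0]],[[0,0.9,0],[0,0,0]],[[0,0.9,0],[0,0,0]]]'
python3 - <<'E'
from lid import *
print(lid(.43,-.21,.03,.09,.08))
t=cam('top'); s=cam('side')
A=cv2.resize(np.ascontiguousarray(t['color'][170:360,360:530]),(537,600),interpolation=cv2.INTER_CUBIC)
B=cv2.resize(np.ascontiguousarray(s['color'][130:260,265:425]),(263*1,214),interpolation=cv2.INTER_CUBIC)
B=cv2.resize(np.ascontiguousarray(s['color'][130:270,262:432]),(263,217),interpolation=cv2.INTER_CUBIC)
C=cv2.resize(np.ascontiguousarray(s['color'][60:480,180:640]),(263,240)); D=np.vstack([B,C,np.zeros((143,263,3),np.uint8)])
cv2.imwrite('pics/f.png',np.hstack([A,D])[...,::-1])
np.savez('t9.npz',**t);np.savez('s9.npz',**s)
E
```

```text
clock: 39.07
tool_pos: [0.4346, -0.2124, 0.1216]
orientation: [180.0, 0.0, 160.0]
force: [0.4, -1.1, -0.4]
opening: 0.024
clock: 39.48
tool_pos: [0.4358, -0.2129, 0.2458]
orientation: [-180.0, 0.3, 160.1]
force: [0.9, -0.4, -0.2]
opening: 0.0241
clock: 39.9
tool_pos: [0.4591, -0.0267, 0.2829]
orientation: [179.9, 0.1, 160.1]
force: [0.9, -0.6, -0.2]
opening: 0.024
clock: 40.32
tool_pos: [0.5214, 0.144, 0.2811]
orientation: [180.0, 0.0, 160.2]
force: [0.3, -0.3, -0.3]
opening: 0.0242
(array([ 0.4186, -0.1929,  0.0578]), array([ 0.398, -0.218,  0.052]), array([ 0.445, -0.174,  0.064]), np.int64(74))
```

View pics/f.png

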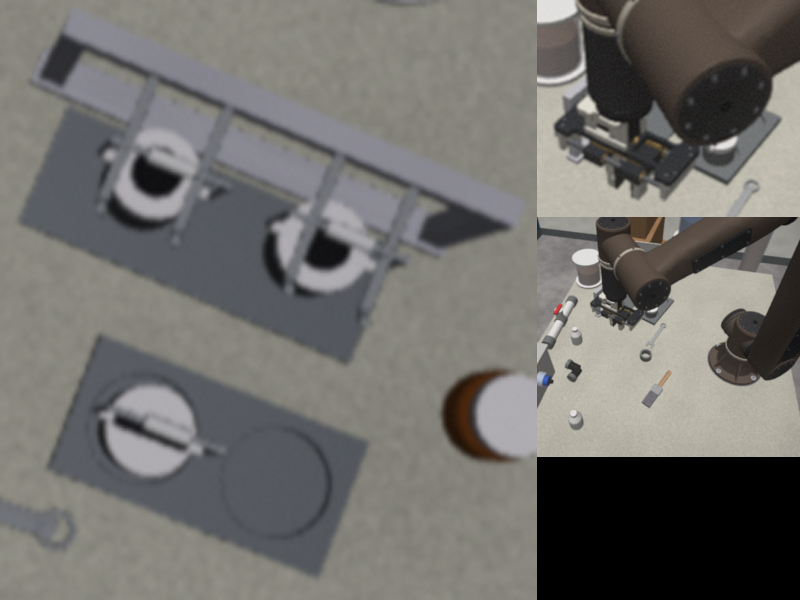

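Last check from this picture: seat error and bail angle. The lid centre is at about (149,430) and the middle of the bail bar at (163,432).

```bash
python3 - <<'E'
from h import *
s=dict(np.load('t9.npz')); sx=537/170; sy=600/190
a=lambda u,v,z:px2w(s,u/sx+360-.34,v/sy+170-.34,z)
L=a(149,430,.058); G=a(163,432,.126); u=np.array([np.cos(np.radians(-20)),np.sin(np.radians(-20))])
print('lid-seat',np.hypot(*(L[:2]-[.435,-.2121])),'bail lean along own x rad',np.arcsin((G-L)[:2]@u/.072))
for n,r,ref in(('L',(168,160),(.6269,-.2038)),('R',(345,231),(.5749,-.3323))):
    g=a(*r,.168)[:2]-ref; th=np.radians(-22); print(n,g@[np.cos(th),np.sin(th)],g@[-np.sin(th),np.cos(th)])
t0=dict(np.load('top0.npz'))['color'].astype(int); t1=s['color'].astype(int)
for n,(u,v) in dict(bottle1=(295,168),bottle2=(127,226),coupling=(288,314),elbow=(222,190),brush=(225,347),wrench=(348,327),jar=(518,301)).items():
    print(n,np.abs(t0-t1)[v-18:v+18,u-18:u+18].mean().round(1))
P=cloud(cam('top'))
print('hung lid z',P[int(185/sy+170),int(150/sx+360)],P[int(260/sy+170),int(340/sx+360)])
E
for i in 1 2 3; do python3 -m handwheel '[[[0,0,0],[0,0,0]],[[0,0,0],[0,0,0]],[[0,0,0],[0,0,0]],[[0,0,0],[0,0,0]],[[0,0,0],[0,0,0]]]' | head -1; done
```

```text
lid-seat 0.002223158379833706 bail lean along own x rad -0.020202549358683642
L -0.0059628264043168275 -0.0027188382718115064
R -0.003211853021964635 0.004636267975458894
bottle1 17.1
bottle2 17.5
coupling 16.7
elbow 21.6
brush 16.5
wrench 17.9
jar 16.8
hung lid z [ 0.61225224 -0.20210213  0.10216794] [ 0.56014432 -0.34128658  0.09908662]
clock: 40.93
clock: 41.35
clock: 41.77
```

```bash
python3 -c "
from plant import *
print(close_job())"
```

```text
the job is handed in; nothing more can be done
None
```

The job is handed in at about 42 s, and my last checks showed everything in place; the hand-in itself reports no verdict. Three pots were present. Both disc pots hang on the drip rack, one in each place, and the bar pot stands in the left tray seat with its bail upright.

- **Knocked pot:** the bar pot was knocked a few centimetres aside during the run. I saw this in a fresh top picture and measured its position again before picking it up.
- **Disc pots:** their bars lie within 6 mm along the prongs and 5 mm sideways of the two place points. The lids are at a height of about 0.10 m, which matches hanging.
- **Bar pot:** it is about 2 mm from the seat centre, with the lid at 0.058 m (fully down). The bail is about 0.02 rad off upright.
- **Bystanders:** the before-and-after pictures differ by a similar amount (about 17 to 22 grey levels) at every bystander. I took that as noise and lighting, and saw no shift by eye. I did not measure their positions separately.
- **Not fully measured:** I judged the hung pots' steadiness and tilt only by eye, from the last pictures and after waiting 1.25 s more.
- **Disagreement:** side-camera depth read the second disc pot's lid about 1 cm high while it was being carried. The final side-camera reading of the bar pot's lid was partly hidden by the arm, so I did not use it.

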